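# Load, clamp and set a platform shaker

### The job

Get the shaker ready for a run: stand every sample jar upright in a bay of its own in the shaker's tray, each closed with the lid that fits it (a lid may be left over). Then turn the knurled thumbscrew clockwise until the tray clamp seats, stopping when the resistance rises and not forcing it further, and after that turn the selector knob to the two-dot mark. Leave the other things on the bench undisturbed.

Things in the scene. Friction and masses are not known exactly. Their poses are not given: they have to be found in the camera images.
- jar_34_mid (a point): sample jar 34: open-topped round white plastic jar, outer diameter 34 mm, height 46 mm, mouth diameter 26 mm, 0.12 kg, filled solid to 20 mm from below. This point is on its axis, half-way up (23 mm above its underside); z is up along the axis. May be absent (then None).
- lid_34_knob (a point): lid that fits jar 34 only: grey plastic disc, diameter 36 mm, 5 mm thick; under it a 5 mm plug (diameter 22 mm, tapered foot) that drops into the mouth with 2 mm play all round; on top a grip knob, diameter 18 mm, height 24 mm. 0.04 kg. This point: centre of the knob, 22 mm above the plug's underside; on the closed jar 63 mm above the jar's underside. z is up along its axis.
- jar_42_mid (a point): sample jar 42: open-topped round white plastic jar, outer diameter 42 mm, height 46 mm, mouth diameter 34 mm, 0.12 kg, filled solid to 20 mm from below. This point is on its axis, half-way up (23 mm above its underside); z is up along the axis. May be absent (then None).
- lid_42_knob (a point): lid that fits jar 42 only: grey plastic disc, diameter 44 mm, 5 mm thick; under it a 5 mm plug (diameter 30 mm, tapered foot) that drops into the mouth with 2 mm play all round; on top a grip knob, diameter 18 mm, height 24 mm. 0.04 kg. This point: centre of the knob, 22 mm above the plug's underside; on the closed jar 63 mm above the jar's underside. z is up along its axis.
- jar_50_mid (a point): sample jar 50: open-topped round white plastic jar, outer diameter 50 mm, height 46 mm, mouth diameter 42 mm, 0.12 kg, filled solid to 20 mm from below. This point is on its axis, half-way up (23 mm above its underside); z is up along the axis. May be absent (then None).
- lid_50_knob (a point): lid that fits jar 50 only: grey plastic disc, diameter 52 mm, 5 mm thick; under it a 5 mm plug (diameter 38 mm, tapered foot) that drops into the mouth with 2 mm play all round; on top a grip knob, diameter 18 mm, height 24 mm. 0.04 kg. This point: centre of the knob, 22 mm above the plug's underside; on the closed jar 63 mm above the jar's underside. z is up along its axis.
- jar_58_mid (a point): sample jar 58: open-topped round white plastic jar, outer diameter 58 mm, height 46 mm, mouth diameter 50 mm, 0.12 kg, filled solid to 20 mm from below. This point is on its axis, half-way up (23 mm above its underside); z is up along the axis. May be absent (then None).
- lid_58_knob (a point): lid that fits jar 58 only: grey plastic disc, diameter 60 mm, 5 mm thick; under it a 5 mm plug (diameter 46 mm, tapered foot) that drops into the mouth with 2 mm play all round; on top a grip knob, diameter 18 mm, height 24 mm. 0.04 kg. This point: centre of the knob, 22 mm above the plug's underside; on the closed jar 63 mm above the jar's underside. z is up along its axis.
- shaker: platform shaker, fixed to the bench: white base 260 x 330 mm. Origin: on the bench under the middle of the base; x points to its back, y to its left, z up; its front (console with the selector, at its front right) faces -x. The aluminium tray at its back has four open bays in a row along y. Console top 80 mm above the bench.
- bay0 (a point): centre of the floor of the rightmost (-y) bay of the shaker's tray: floor 55 mm above the bench, 70 x 70 mm inside, walls 10 mm high and 4 mm thick, bays 74 mm apart along y (so fingers that straddle a jar have most room along x). Axes as the shaker. Takes any one jar.
- bay1 (a point): centre of the floor of the second from right bay of the shaker's tray: floor 55 mm above the bench, 70 x 70 mm inside, walls 10 mm high and 4 mm thick, bays 74 mm apart along y (so fingers that straddle a jar have most room along x). Axes as the shaker. Takes any one jar.
- bay2 (a point): centre of the floor of the third from right bay of the shaker's tray: floor 55 mm above the bench, 70 x 70 mm inside, walls 10 mm high and 4 mm thick, bays 74 mm apart along y (so fingers that straddle a jar have most room along x). Axes as the shaker. Takes any one jar.
- bay3 (a point): centre of the floor of the leftmost (+y) bay of the shaker's tray: floor 55 mm above the bench, 70 x 70 mm inside, walls 10 mm high and 4 mm thick, bays 74 mm apart along y (so fingers that straddle a jar have most room along x). Axes as the shaker. Takes any one jar.
- screw_grip (a point): knurled steel thumbscrew of the tray clamp, upright axis, between the console and the tray: head diameter 28 mm, from 90 to 117 mm above the bench. This point is on its axis at 104.5 mm. A steel clamp finger (top 79 mm above the bench when slack) reaches from under the head to the tray's rim and comes down as the screw is turned; the screw itself stays at its height.
- screw (a joint): turn of the thumbscrew in rad: 0 slack, grows clockwise seen from above (tightening); starts at 0.4 to 1.6. Turns freely (about 0.06 N m, stays where left) until it seats at 4.0; from there the resistance climbs by about 1 N m per rad (it gives elastically, and eases back to 4.0 or just past it when let go). Past 4.5 it is overtightened.
- dial_grip (a point): selector knob on the console, upright axis: black, with a bar grip 40 mm long, 14 mm wide and 26 mm high (91 to 117 mm above the bench) on a round skirt of diameter 44 mm. This point is on the axis at 106 mm. The bar lies along this point's own x; the white pointer line is at its -x end. At joint value 0 these axes agree with the shaker's.
- dial (a joint): turn of the selector in rad, grows clockwise seen from above. Four detents: 0 (small ring mark, off, pointer to the shaker's front), 0.7 (one dot), 1.4 (two dots), 2.1 (three dots); it starts in the first or the second. About 0.12 N m turns it out of a detent; it snaps into the nearest detent when let go.
- stopper: bystander, to be left alone: rubber stopper, 34 mm wide, 26 mm high. Origin: centre of its underside.
- dish: bystander, to be left alone: closed glass dish, 63 mm wide, 13 mm high. Origin: centre of its underside.
- reagent: bystander, to be left alone: amber glass bottle, 56 mm wide, 110 mm high. Origin: centre of its underside.
- weight: bystander, to be left alone: brass balance weight with a head, 36 mm wide, 44 mm high. Origin: centre of its underside.
- marker: bystander, to be left alone: marker pen lying flat, 125 x 14 x 14 mm. Origin: centre of its underside.
Not all that is in view belongs to the job. Leave any blue or purple look-alike of the part that bears jar_58_mid alone.

How it is judged:
By the outcome, as a careful person would: the job done as asked, in the order asked, and still so for the second after the job is handed in, with the robot touching nothing.
Of jar_34, jar_42, jar_50, jar_58 only 3 to 4 are there at a start; the rules pass over those that are not, and their reading is None.
At some moment in a run one of jar_50, jar_58, lid_50, lid_58 may be knocked a few centimetres aside while the robot is not near it.
It also fails if it takes over 210 s, if anything falls off the work surface, if the arm or the gripper's body presses on something with over 40 N, if the wrist force passes 120 N, or if a joint passes its speed limit or range.

### The arm

A 6-joint arm with a two-finger parallel gripper is mounted at the origin on the work surface. World frame = base frame: x ahead of the robot, y to its left, z up, the work surface at z = 0. Lengths are in m, angles in rad, forces in N, time in s.
With the tool pointing down it reaches from about 0.25 to 0.775 m from the base axis. Payload 4 kg.
Tool frame: the origin (TCP) lies midway between the tips of the shut fingers; the grasp point (between the pads) lies robot.tcp_to_grasp behind it (robot.tcp_to_grasp is the distance from the TCP to the grasp point, in m); y points along the fingers, x is the direction in which the jaws open and shut, and the axes are right-handed (so a half turn about y gives the same grasp; the last joint's range is limited). The gripper opens to 94 mm and grips with 3 to 60 N. Pads are 16 mm wide; open, the fingers measure 119 mm over their backs; the gripper's body (75 mm by 177 mm) begins 78 mm behind the grasp point.
Start: joints at [1.147, 0.087, 1.371, -0, 1.684, -0.103], TCP at [0.173, 0.522, 0.206] pointing down, gripper open.
Joint ranges: [-3.1, 3.1], [-0.76, 2.03], [0.27, 2.55], [-1.08, 4.22], [0.17, 2.65], [-2.57, 2.57]. Speed limits (rad/s): [2.79, 2.79, 3.14, 3.14, 3.14, 3.14].

### API

Orientations are given as [roll, pitch, yaw] about the fixed x, y, z axes, in that order (R = Rz(yaw) Ry(pitch) Rx(roll)).
In Python, from bench import robot gives the robot as it stands.
- The arm moves only by the tool arm_command, never from a script. Its argument "series" is text: rows parted by semicolons, each of 7 numbers parted by spaces: the turn, a rotation vector about the tool's x, y, z in rad, then the shift along the tool's x, y, z in m, then the finger opening in m, from 0 to 0.094. A call has 1 to 12 rows; each row shifts and turns the pose as measured when the row begins, along the tool's axes as they then stand; what a row does not reach is not made up. A row lasts 1/10 s, in which the tool goes at most 50 mm and 8.59 degrees, less where a joint would pass 70% of its speed; a pose out of reach is approached as far as the arm can. A call with a gripper value outside its range is refused whole. The fingers move at their own pace and stop on an object; the grip force is fixed at half the most. Time passes only in rows, so rows that do not move let the fingers close. It gives the time, the measured TCP pose, the force and the opening at its end, in the units of the state.
- robot.get_obs(): the state, without advancing time (a new reading comes with each control period).
- robot.snapshot(name): name is "side" or "top"; returns the picture (480x640x3 uint8, blue, green, red); there is no depth.
- robot.camera_params(name): a dict with "fx", "fy", "cx", "cy" (pixels), "extrinsics" (4x4, takes a point from camera to world coordinates). Camera axes: x right, y up, looking along -z (the intrinsics and any distortion apply to the point x, -y, -z); pixel columns grow to the right and rows downward; lengths in m; the calibration is good to about 2 mm. A picture is of the moment at which its call begins. camera_params takes no time and is no camera call.
- robot.close_job(): hands the job in, once; it reports no verdict.
Trained networks look in the newest picture that a camera, given by its name, has taken for a name from the list of things; names that differ only in an ending like _2 or _b are one class to them, and where a whole thing is asked for, a point or a joint stands for the part that bears it (a point fixed in the world has none). Each returns a list of dicts, best first, with "score" (0 to 1); they miss things now and then, are a little off and sometimes report something else, mostly with a low value. They report only what shows in the picture. A call takes as long as a camera call. They do not tell look-alikes from the thing itself.
- robot.spot_in(camera, target): "centre" ([x, y, z] in m, in the coordinates of the camera as it stood for that picture, good to about 4 mm: the middle of the surface that is visible of it).
The state is a dict: "time": time; "joint_positions": joint angles; "qvel": joint speeds; "joint_torque": joint torques, N m; "tool_pos": TCP position; "ee_rot": TCP orientation; "wrist_force": force on the tool from outside, world axes, zero at the start; "wrist_torque": the same for the moment, N m; "width": finger opening in m.
Only numpy, scipy, OpenCV 4.12 (cv2) and the standard library are available. Lean on these libraries where they do the work, as an engineer would, in place of code of your own. Each camera call takes 0.05 s, during which the arm holds its last target.

## Working session

There is one attempt and no reset: what is moved stays moved. The work goes in short steps, Python scripts to look and compute and a tool call to move; the robot and the scene stay as the last step left them, time stands still between calls to the robot, and variables do not carry over. Pictures are saved under pics/ and viewed, and the job is handed in when it is done.

Besides the shell and the picture viewer there is one more tool, called after "Request:" as name(argument=value, ...) on one line, values as JSON. arm_command: Moves the arm, as the interface text tells. Its arguments: {"type":"object","properties":{"series":{"type":"string"}},"required":["series"]}

```bash
ls; mkdir -p pics; python3 - <<'E'
from bench import robot
import cv2
o=robot.get_obs()
for k,v in o.items(): print(k,v)
print(robot.tcp_to_grasp)
for n in("top","side"):
    im=robot.snapshot(n); cv2.imwrite(f"pics/{n}0.png",im); print(robot.camera_params(n))
print(robot.get_obs()["time"])
E
```

```text
pics
time 0.0
joint_positions [ 1.14691543e+00  8.79566381e-02  1.37226758e+00 -3.11829775e-06
  1.68360870e+00 -1.03111056e-01]
qvel [ 8.02735786e-04 -4.50990409e-04  9.09830976e-04  1.67497419e-03
 -9.39085285e-04 -9.40326250e-05]
joint_torque [-1.25772225e-03 -3.40175021e+01 -3.02427936e+01  7.16075068e-02
  3.28545109e-02 -1.58090374e-04]
tool_pos [0.17319261 0.52142815 0.20429655]
ee_rot [-1.57056882  0.00222868  1.25002639]
wrist_force [-0.26294776 -0.11779055  0.19501672]
wrist_torque [0.00722973 0.01144323 0.01228343]
width 0.09404237591056061
0.0188
{'fx': 564.5391589489514, 'fy': 564.5391589489514, 'cx': 309.17746324942084, 'cy': 239.82085539091645, 'extrinsics': array([[-1.32132106e-02,  9.91522306e-01, -1.29263017e-01,
         3.65326767e-01],
       [-9.99909265e-01, -1.34412382e-02, -8.91792367e-04,
        -6.87817681e-02],
       [-2.62168702e-03,  1.29239505e-01,  9.91609942e-01,
         1.35095830e+00],
       [ 0.00000000e+00,  0.00000000e+00,  0.00000000e+00,
         1.00000000e+00]])}
{'fx': 544.3637320871502, 'fy': 544.3637320871502, 'cx': 316.78461276816046, 'cy': 245.69301464141674, 'extrinsics': array([[ 0.84508156,  0.37004976, -0.38587606,  0.11581464],
       [-0.53426841,  0.61133104, -0.58380787, -0.69147132],
       [ 0.01986005,  0.69952665,  0.71433048,  0.83884045],
       [ 0.        ,  0.        ,  0.        ,  1.        ]])}
0.1
```

View pics/top0.png

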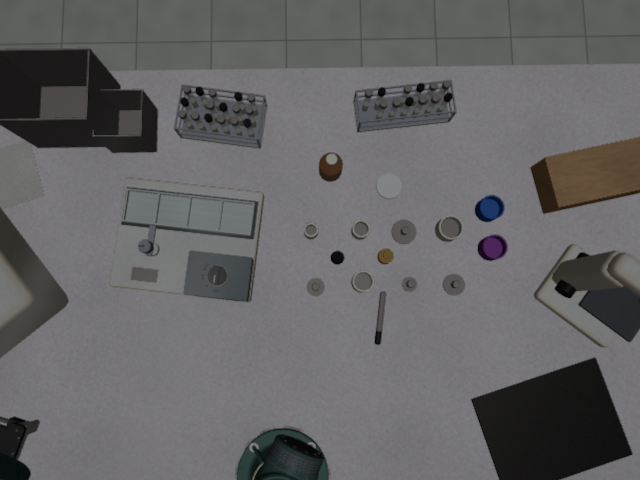

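View pics/side0.png

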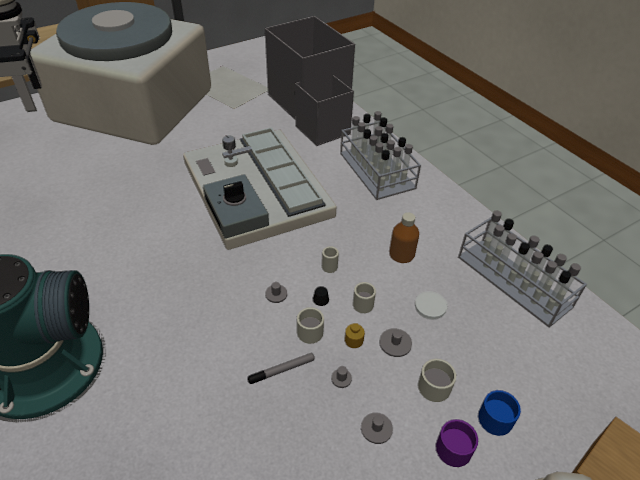

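```bash
cat > h.py <<'E'
from bench import robot
import cv2, numpy as np
from scipy.spatial.transform import Rotation as Ro
def w(cam,p):
    T=robot.camera_params(cam)["extrinsics"]; return T[:3,:3]@np.array(p)+T[:3,3]
def proj(cam,P):
    c=robot.camera_params(cam);T=c["extrinsics"]; q=T[:3,:3].T@(np.array(P)-T[:3,3])
    return np.array([c["cx"]+c["fx"]*q[0]/-q[2], c["cy"]-c["fy"]*q[1]/-q[2]])
def ray(cam,uv,z):
    c=robot.camera_params(cam);T=c["extrinsics"]
    d=T[:3,:3]@np.array([(uv[0]-c["cx"])/c["fx"],-(uv[1]-c["cy"])/c["fy"],-1])
    s=(z-T[2,3])/d[2]; return T[:3,3]+s*d
def spot(cam,name,n=3):
    r=robot.spot_in(cam,name)
    for d in r[:n]:
        p=w(cam,d["centre"]); print(cam,name,round(d["score"],2),p.round(3),proj(cam,p).round())
E
python3 - <<'E'
from h import *
for n in ["jar_34_mid","jar_42_mid","jar_50_mid","jar_58_mid","lid_34_knob","lid_42_knob","lid_50_knob","lid_58_knob","screw","dial","shaker"]:
    for c in("top","side"): spot(c,n,4)
E
```

```text
top jar_34_mid 0.55 [ 0.559 -0.072  0.02 ] [311. 231.]
top jar_34_mid 0.26 [ 0.56  -0.191  0.022] [361. 230.]
side jar_34_mid 0.69 [ 0.555 -0.08   0.033] [331. 259.]
top jar_42_mid 0.77 [ 0.56  -0.189  0.022] [360. 230.]
side jar_42_mid 0.57 [ 0.558 -0.191  0.029] [364. 297.]
side jar_42_mid 0.55 [ 0.493 -0.14   0.018] [321. 296.]
top jar_50_mid 0.7 [ 0.437 -0.189  0.022] [362. 282.]
top jar_50_mid 0.5 [ 0.558 -0.295  0.009] [404. 231.]
top jar_50_mid 0.29 [ 0.566 -0.4    0.022] [449. 227.]
side jar_50_mid 0.95 [ 0.436 -0.193  0.032] [310. 323.]
top jar_58_mid 0.8 [ 0.563 -0.399  0.018] [448. 228.]
top jar_58_mid 0.78 [ 0.609 -0.5    0.022] [490. 208.]
top jar_58_mid 0.59 [ 0.511 -0.499  0.02 ] [491. 249.]
side jar_58_mid 0.9 [ 0.508 -0.501  0.025] [454. 444.]
side jar_58_mid 0.78 [ 0.559 -0.397  0.022] [435. 379.]
side jar_58_mid 0.67 [ 0.558 -0.195  0.03 ] [365. 297.]
side jar_58_mid 0.66 [ 0.597 -0.504  0.021] [497. 419.]
top lid_34_knob 0.59 [ 0.431 -0.302  0.011] [409. 284.]
top lid_34_knob 0.31 [ 0.561 -0.399  0.019] [448. 229.]
top lid_34_knob 0.19 [ 0.702 -0.123  0.072] [332.
[... 451 characters left out ...]
]
top lid_58_knob 0.79 [ 0.564 -0.294  0.009] [403. 229.]
top lid_58_knob 0.6 [0.517 0.293 0.116] [145. 246.]
side lid_58_knob 0.83 [ 0.548 -0.298  0.008] [393. 345.]
side lid_58_knob 0.36 [ 0.696 -0.136  0.066] [405. 239.]
top screw 0.71 [0.516 0.294 0.114] [145. 247.]
top screw 0.55 [ 0.436 -0.19   0.019] [362. 282.]
side screw 0.63 [0.512 0.291 0.109] [227. 142.]
top dial 0.67 [0.452 0.132 0.09 ] [220. 275.]
side dial 0.74 [0.512 0.289 0.111] [228. 142.]
side dial 0.6 [0.443 0.134 0.096] [231. 195.]
side dial 0.56 [ 0.546 -0.298  0.01 ] [392. 345.]
side dial 0.23 [0.525 0.159 0.053] [261. 191.]
top shaker 0.6 [0.542 0.216 0.054] [187. 238.]
side shaker 0.56 [0.525 0.161 0.053] [261. 191.]
```

Top picture: four white jars at (311,231), (361,230), (362,282) and (449,228). Four grey lids at (316,287), (409,284), (454,284) and (403,232). The look-alikes are blue (489,208) and purple (492,247). The screw is at (146,246) and the dial at (218,275). Next I enlarge the crops.

```bash
python3 - <<'E'
import cv2
im=cv2.imread("pics/top0.png")
a=im[200:320,290:520]; cv2.imwrite("pics/a.png",cv2.convertScaleAbs(cv2.resize(a,None,fx=3.4,fy=3.4,interpolation=cv2.INTER_CUBIC),alpha=1.5))
a=im[165:315,100:280]; cv2.imwrite("pics/b.png",cv2.convertScaleAbs(cv2.resize(a,None,fx=4,fy=4,interpolation=cv2.INTER_CUBIC),alpha=1.5))
a=cv2.imread("pics/side0.png")[115:255,170:350]; cv2.imwrite("pics/c.png",cv2.convertScaleAbs(cv2.resize(a,None,fx=4,fy=4,interpolation=cv2.INTER_CUBIC),alpha=1.3))
E
```

```text
(no output)
```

View pics/a.png

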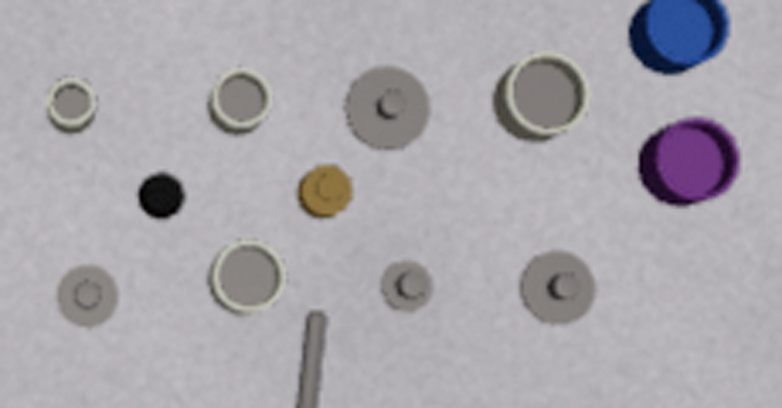

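View pics/b.png

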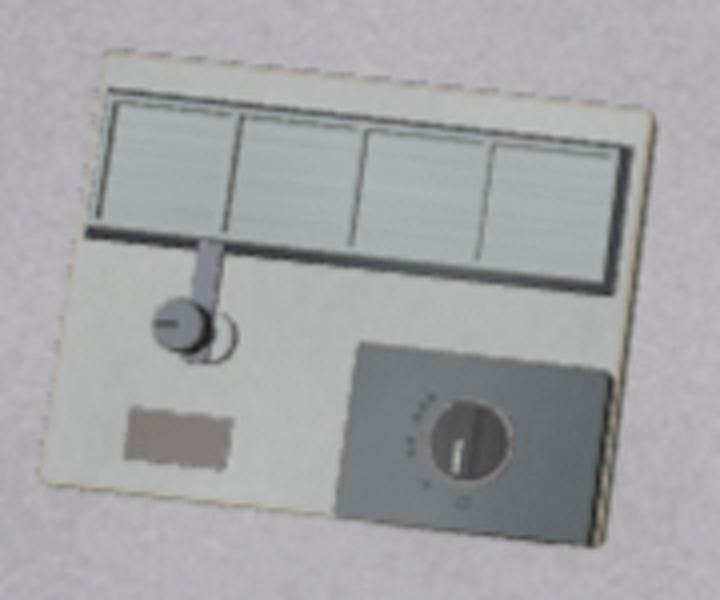

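View pics/c.png

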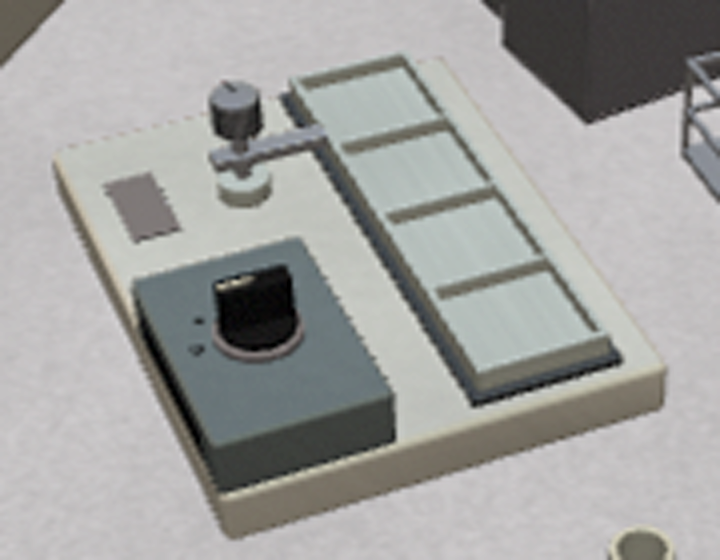

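```bash
python3 - <<'E'
import cv2
def crop(src,x0,y0,x1,y1,f,out,step):
    a=cv2.imread(src)[y0:y1,x0:x1]; a=cv2.convertScaleAbs(cv2.resize(a,None,fx=f,fy=f,interpolation=cv2.INTER_CUBIC),alpha=1.4)
    for u in range(x0-x0%step+step,x1,step):
        cv2.line(a,(int((u-x0+.5)*f),0),(int((u-x0+.5)*f),6),(0,0,255),1); cv2.putText(a,str(u),(int((u-x0+.5)*f)-10,18),0,.4,(0,0,255),1)
    for v in range(y0-y0%step+step,y1,step):
        cv2.line(a,(0,int((v-y0+.5)*f)),(6,int((v-y0+.5)*f)),(0,0,255),1); cv2.putText(a,str(v),(8,int((v-y0+.5)*f)+4),0,.4,(0,0,255),1)
    cv2.imwrite(out,a)
crop("pics/top0.png",115,180,265,245,5.3,"pics/d.png",10)
crop("pics/side0.png",220,120,340,220,6,"pics/e.png",10)
E
```

```text
(no output)
```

View pics/d.png

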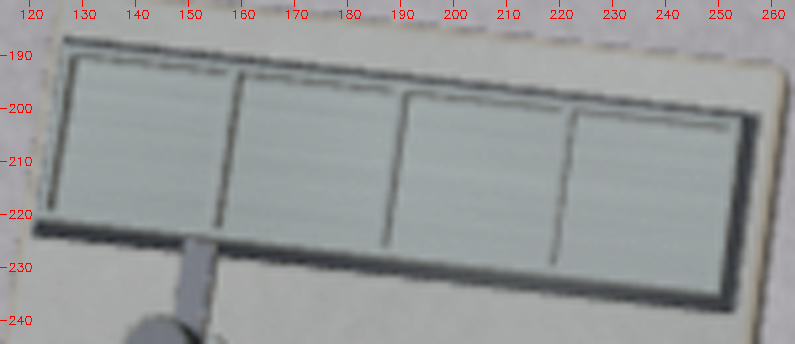

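View pics/e.png

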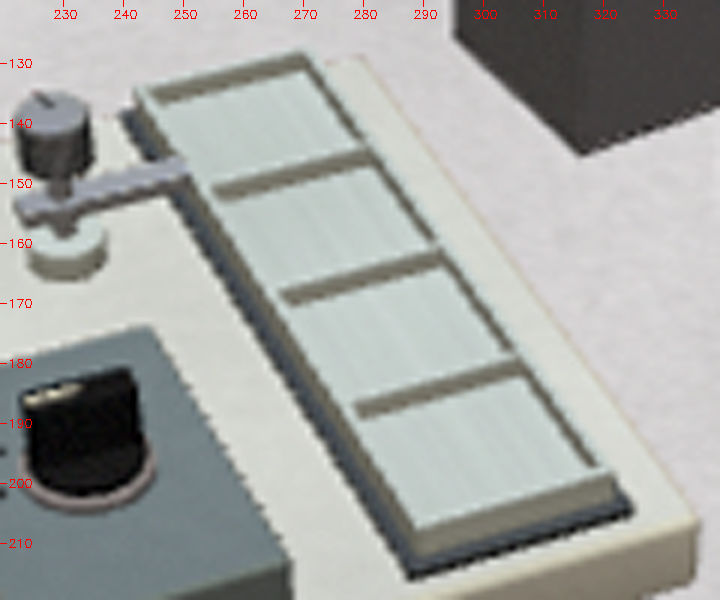

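```bash
cat > fit.py <<'E'
from h import *
from scipy.optimize import least_squares
P={"fr":(-.039,-.150),"br":(.039,-.150),"bl":(.039,.150),"fl":(-.039,.150)}
M={"top":{"fr":(250.7,235.3),"br":(254.9,201.2),"bl":(126.8,187.6),"fl":(121.7,221.2)},
"side":{"fr":(288.7,207.3),"br":(321.7,198.2),"bl":(270,128.2),"fl":(242.5,135)}}
def fit(cams):
    def f(p):
        c,s=np.cos(p[2]),np.sin(p[2]); r=[]
        for cam in cams:
            for k,uv in M[cam].items():
                a,b=P[k]; r+=list(proj(cam,[p[0]+c*a-s*b,p[1]+s*a+c*b,.065])-uv)
        return r
    q=least_squares(f,[.6,.2,0]); return q
for cams in (["top"],["side"],["top","side"]):
    q=fit(cams); print(cams,q.x.round(4),np.abs(q.fun).max().round(2))
p=q.x;c,s=np.cos(p[2]),np.sin(p[2])
for i in range(4):
    b=(i-1.5)*.074; print("bay",i,(p[0]-s*b).round(4),(p[1]+c*b).round(4))
E
python3 fit.py
python3 - <<'E'
from h import *
for n in ["bay0","bay1","bay2","bay3"]: print(n)
for n in ["screw_grip","dial_grip"]:
    for c in("top","side"): spot(c,n,2)
# rim/knob picks by pixel in top: crop a offset 290,200 f 3.4
def px(u,v): return (290+u/3.4-.5,200+v/3.4-.5)
for n,uv,z in [("j34",(72,101),.046),("j42",(240,98),.046),("j50",(248,275),.046),("j58",(546,93),.046)]:
    print(n,ray("top",px(*uv),z).round(4))
for n,uv,z in [("l58",(387,108),.010),("l42",(87,295),.010),("l34",(407,286),.010),("l50",(557,287),.010)]:
    print(n,"disc",ray("top",px(*uv),z).round(4))
for n,uv,z in [("l58",(392,102),.034),("l42",(88,293),.034),("l34",(412,283),.034),("l50",(564,285),.034)]:
    print(n,"knob",ray("top",px(*uv),z).round(4))
b=lambda u,v:(100+u/4-.5,165+v/4-.5)
print("screw",ray("top",b(181,324),.117).round(4)); print("dial",ray("top",b(470,441),.091).round(4),ray("top",b(455,470),.117),ray("top",b(463,503),.08))
E
```

```text
['top'] [ 0.6034  0.2109 -0.1222] 0.49
['side'] [ 0.6003  0.2104 -0.1257] 1.11
['top', 'side'] [ 0.602   0.211  -0.1244] 1.23
bay 0 0.5882 0.1009
bay 1 0.5974 0.1743
bay 2 0.6066 0.2477
bay 3 0.6158 0.3211
bay0
bay1
bay2
bay3
top screw_grip 0.55 [0.516 0.29  0.118] [147. 247.]
side screw_grip 0.72 [ 0.35  -0.236  0.013] [281. 368.]
side screw_grip 0.67 [0.514 0.29  0.11 ] [229. 142.]
top dial_grip 0.83 [0.455 0.135 0.084] [219. 275.]
side dial_grip 0.59 [ 0.435 -0.194  0.033] [310. 324.]
side dial_grip 0.55 [0.444 0.132 0.1  ] [232. 194.]
j34 [ 0.5604 -0.0714  0.046 ]
j42 [ 0.5609 -0.1869  0.046 ]
j50 [ 0.4393 -0.1893  0.046 ]
j58 [ 0.5615 -0.3972  0.046 ]
l58 disc [ 0.5578 -0.2937  0.01  ]
l42 disc [ 0.4289 -0.0801  0.01  ]
l34 disc [ 0.4322 -0.3033  0.01  ]
l50 disc [ 0.4301 -0.4077  0.01  ]
l58 knob [ 0.5585 -0.2933  0.034 ]
l42 knob [ 0.4292 -0.0806  0.034 ]
l34 knob [ 0.433  -0.3026  0.034 ]
l50 knob [ 0.4303 -0.4065  0.034 ]
screw [0.5185 0.2947 0.117 ]
dial [0.4537 0.1393 0.091 ] [0.43613161 0.14304136 0.117     ] [0.41969131 0.14473882 0.08      ]
```

Sizes and the fit agree, all four jars are present and the dial stands at 0. The white jar at (449,228) is jar 58; the blue and purple ones are the look-alikes. Jar 34 goes first.

```bash
cat >> h.py <<'E'
def plan(x,y,z,yaw,quiet=False):
    "turn first (rotvec, tool axes), then shift in tool axes as they then stand"
    o=robot.get_obs(); p=np.array(o["tool_pos"]); R=Ro.from_euler("xyz",o["ee_rot"])
    best=None
    for k in (-1,0,1):
        yy=yaw+k*np.pi
        j1=np.arctan2(y,x)
        if abs(j1-yy)>2.4: continue
        T=Ro.from_euler("xyz",[-np.pi/2,0,yy]); rv=(R.inv()*T).as_rotvec()
        if best is None or np.linalg.norm(rv)<np.linalg.norm(best[1]): best=(T,rv,yy)
    T,rv,yy=best; d=T.inv().apply(np.array([x,y,z])-p)
    print("t",round(o["time"],1),"pos",p.round(4),"rpy",np.round(o["ee_rot"],3),"w",round(o["width"],4),"F",np.round(o["wrist_force"],1))
    print("turn",rv.round(4),"rows",round(np.linalg.norm(rv)/.15,1),"-> yaw",round(yy,3),"shift",d.round(4),"rows",round(np.linalg.norm(d)/.05,1))
E
python3 - <<'E'
from h import *
def px(u,v): return (290+u/3.4-.5,200+v/3.4-.5)
print("marker end",ray("top",px(317,313),.01),"weight",ray("top",px(326,190),.03),"stopper",ray("top",px(161,196),.026))
plan(.5604,-.0714,.20,1.25)
E
```

```text
marker end [ 0.41431636 -0.23999134  0.01      ] weight [ 0.49821279 -0.24620276  0.03      ] stopper [ 0.49597839 -0.13227402  0.026     ]
t 1.4 pos [0.1734 0.5219 0.2055] rpy [-1.571 -0.     1.25 ] w 0.0939 F [0.9 0.2 0.8]
turn [0.     0.     0.0001] rows 0.0 -> yaw 1.25 shift [-0.4411  0.0055 -0.5543] rows 14.2
```

Request:
arm_command(series="0 0 0 -.0294 0 -.037 .07;0 0 0 -.0294 0 -.037 .07;0 0 0 -.0294 0 -.037 .07;0 0 0 -.0294 0 -.037 .07;0 0 0 -.0294 0 -.037 .07;0 0 0 -.0294 0 -.037 .07;0 0 0 -.0294 0 -.037 .07;0 0 0 -.0294 0 -.037 .07;0 0 0 -.0294 0 -.037 .07;0 0 0 -.0294 0 -.037 .07;0 0 0 -.0294 0 -.037 .07;0 0 0 -.0294 0 -.037 .07")

```text
time: 2.6
tool_pos: [0.4939, 0.0358, 0.2063]
ee_rot: [-1.577, -0.006, 1.263]
wrist_force: [-0.2, 0.1, -0.0]
width: 0.0703
```

```bash
python3 -c "
from h import *
plan(.5604,-.0714,.10,1.25)"
```

```text
t 2.6 pos [0.4939 0.0358 0.2063] rpy [-1.577 -0.006  1.263] w 0.0703 F [-0.2  0.1 -0. ]
turn [0.0059 0.0133 0.006 ] rows 0.1 -> yaw 1.25 shift [-0.0808  0.1063 -0.0969] rows 3.3
```

Request:
arm_command(series=".006 .013 .006 -.027 0 -.032 .07;0 0 0 -.027 0 -.032 .07;0 0 0 -.027 .03 -.033 .07;0 0 0 0 .04 0 .07;0 0 0 0 .036 0 .07;0 0 0 0 0 0 .07")

```text
time: 3.2
tool_pos: [0.5658, -0.082, 0.1007]
ee_rot: [-1.577, 0.001, 1.239]
wrist_force: [-1.6, -0.2, -1.0]
width: 0.0699
```

```bash
python3 -c "
from h import *
plan(.5604,-.0714,.014,1.25)"
```

```text
t 3.2 pos [ 0.5658 -0.082   0.1007] rpy [-1.577e+00  1.000e-03  1.239e+00] w 0.0699 F [-1.6 -0.2 -1. ]
turn [ 0.0064 -0.0111 -0.0006] rows 0.1 -> yaw 1.25 shift [0.0083 0.0867 0.0084] rows 1.7
```

Request:
arm_command(series=".006 -.011 0 .008 0 .008 .07;0 0 0 0 .02 0 .07;0 0 0 0 .03 0 .07;0 0 0 0 .02 0 .07;0 0 0 0 .01 0 .07;0 0 0 0 0 0 .07;0 0 0 0 0 0 .07")

```text
time: 3.9
tool_pos: [0.5688, -0.0673, 0.035]
ee_rot: [-1.593, -0.004, 1.258]
wrist_force: [0.3, -0.3, 0.7]
width: 0.0701
```

```bash
python3 -c "
from h import *
plan(.5604,-.0714,.014,1.25)"
```

```text
t 3.9 pos [ 0.5688 -0.0673  0.035 ] rpy [-1.593 -0.004  1.258] w 0.0701 F [ 0.3 -0.3  0.7]
turn [0.022  0.0076 0.0039] rows 0.2 -> yaw 1.25 shift [-0.0065  0.021   0.0067] rows 0.5
```

Request:
arm_command(series=".022 .008 .004 -.0065 .005 .0067 .07;0 0 0 0 .008 0 .07;0 0 0 0 .008 0 .07;0 0 0 0 0 0 .07")

```text
time: 4.3
tool_pos: [0.5626, -0.0723, 0.0169]
ee_rot: [-1.576, -0.0, 1.249]
wrist_force: [-0.5, 0.2, -0.4]
width: 0.0702
```

```bash
python3 -c "
from h import *
plan(.5604,-.0714,.014,1.25)"
```

```text
t 4.3 pos [ 0.5626 -0.0723  0.0169] rpy [-1.576 -0.     1.249] w 0.0702 F [-0.5  0.2 -0.4]
turn [ 0.0056 -0.0008  0.0002] rows 0.0 -> yaw 1.25 shift [0.0002 0.0029 0.0024] rows 0.1
```

Request:
arm_command(series=".005 0 0 0 .002 .0024 .07;0 0 0 0 0 0 .04;0 0 0 0 0 0 .03;0 0 0 0 0 0 .02;0 0 0 0 0 0 .02;0 0 0 0 0 0 .02;0 0 0 0 0 0 .02")

```text
time: 5.0
tool_pos: [0.5601, -0.0716, 0.0145]
ee_rot: [-1.571, -0.0, 1.249]
wrist_force: [0.4, -0.3, -0.8]
width: 0.0335
```

```bash
python3 -c "
from h import *
plan(.5604,-.0714,.014,-.124)"
```

```text
t 5.0 pos [ 0.5601 -0.0716  0.0145] rpy [-1.571 -0.     1.249] w 0.0335 F [ 0.4 -0.3 -0.8]
turn [-3.0000e-04  1.3729e+00  1.0000e-04] rows 9.2 -> yaw -0.124 shift [0.0002 0.0005 0.0003] rows 0.0
```

Request:
arm_command(series="0 0 0 0 0 0 .065;0 0 0 0 0 0 .065;0 .14 0 0 0 0 .065;0 .14 0 0 0 0 .065;0 .14 0 0 0 0 .065;0 .14 0 0 0 0 .065;0 .14 0 0 0 0 .065;0 .14 0 0 0 0 .065;0 .14 0 0 0 0 .065;0 .14 0 0 0 0 .065;0 .14 0 0 0 0 .065;0 .11 0 0 0 0 .065")

```text
time: 6.2
tool_pos: [0.5607, -0.0715, 0.0155]
ee_rot: [-1.57, -0.001, -0.178]
wrist_force: [0.5, -0.1, 0.0]
width: 0.0647
```

```bash
python3 -c "
from h import *
plan(.5601,-.0716,.015,-.124)"
```

```text
t 6.2 pos [ 0.5607 -0.0715  0.0155] rpy [-1.57e+00 -1.00e-03 -1.78e-01] w 0.0647 F [ 0.5 -0.1  0. ]
turn [-0.0005 -0.0536  0.0015] rows 0.4 -> yaw -0.124 shift [-0.0006  0.0005 -0.0002] rows 0.0
```

Request:
arm_command(series="0 -.05 0 0 0 0 .04;0 0 0 0 0 0 .02;0 0 0 0 0 0 .02;0 0 0 0 0 0 .02;0 0 0 0 0 0 .02;0 0 0 0 0 0 .02;0 0 0 0 -.02 0 .02;0 0 0 0 -.04 0 .02;0 0 0 0 -.05 0 .02;0 0 0 0 -.04 0 .02;0 0 0 0 0 0 .02")

```text
time: 7.3
tool_pos: [0.5579, -0.0709, 0.1657]
ee_rot: [-1.569, 0.009, -0.131]
wrist_force: [0.6, -0.3, -0.6]
width: 0.0328
```

```bash
python3 -c "
from h import *
plan(.6158,.3211,.16,-.124)"
```

```text
t 7.3 pos [ 0.5579 -0.0709  0.1657] rpy [-1.569  0.009 -0.131] w 0.0328 F [ 0.6 -0.3 -0.6]
turn [-0.0017 -0.0069 -0.0088] rows 0.1 -> yaw -0.124 shift [0.009  0.0057 0.3961] rows 7.9
```

Request:
arm_command(series="0 0 0 .001 0 .03 .02;0 0 0 .001 0 .044 .02;0 0 0 .001 0 .044 .02;0 0 0 .001 0 .044 .02;0 0 0 .001 0 .044 .02;0 0 0 .001 0 .044 .02;0 0 0 .001 0 .044 .02;0 0 0 .001 0 .04 .02;0 0 0 .001 0 .025 .02;0 0 0 0 0 .01 .02;0 0 0 0 0 0 .02")

```text
time: 8.4
tool_pos: [0.6117, 0.3042, 0.142]
ee_rot: [-1.582, 0.032, -0.137]
wrist_force: [-0.2, -0.4, -1.7]
width: 0.0325
```

```bash
python3 -c "
from h import *
plan(.6158,.3211,.10,-.124)"
```

```text
t 8.4 pos [0.6117 0.3042 0.142 ] rpy [-1.582  0.032 -0.137] w 0.0325 F [-0.2 -0.4 -1.7]
turn [ 0.0106 -0.0131 -0.0325] rows 0.2 -> yaw -0.124 shift [0.0019 0.042  0.0173] rows 0.9
```

Request:
arm_command(series=".0106 -.013 -.0325 .0019 0 .0173 .02;0 0 0 0 .015 0 .02;0 0 0 0 .02 0 .02;0 0 0 0 .01 0 .02;0 0 0 0 0 0 .02;0 0 0 0 0 0 .02")

```text
time: 9.0
tool_pos: [0.6148, 0.3103, 0.0891]
ee_rot: [-1.581, 0.007, -0.133]
wrist_force: [0.1, 0.9, -1.1]
width: 0.0327
```

```bash
python3 -c "
from h import *
plan(.6158,.3211,.072,-.124)
im=robot.snapshot('side')[100:230,200:360]; cv2.imwrite('pics/f.png',cv2.convertScaleAbs(cv2.resize(im,None,fx=4,fy=4,interpolation=2),alpha=1.3))"
```

```text
t 9.0 pos [0.6148 0.3103 0.0891] rpy [-1.581  0.007 -0.133] w 0.0327 F [ 0.1  0.9 -1.1]
turn [ 0.0097 -0.0089 -0.0067] rows 0.1 -> yaw -0.124 shift [-0.0004  0.0171  0.0108] rows 0.4
```

View pics/f.png

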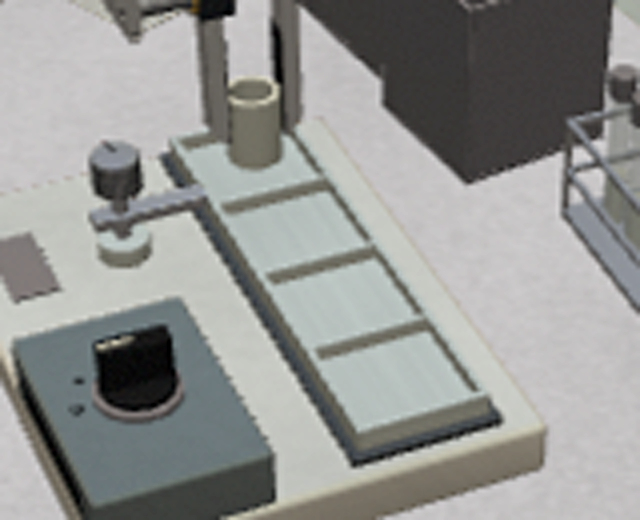

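Request:
arm_command(series=".01 -.009 -.007 0 0 .0108 .02;0 0 0 0 0 .002 .02;0 0 0 0 .006 0 .02;0 0 0 0 .006 0 .02;0 0 0 0 .004 0 .02;0 0 0 0 0 0 .02")

```text
time: 9.65
tool_pos: [0.6184, 0.3247, 0.075]
ee_rot: [-1.567, -0.006, -0.123]
wrist_force: [0.0, -0.3, -1.1]
width: 0.0326
```

```bash
python3 -c "
from h import *
plan(.6158,.3211,.0705,-.124)"
```

```text
t 9.7 pos [0.6184 0.3247 0.075 ] rpy [-1.567 -0.006 -0.123] w 0.0326 F [ 0.  -0.3 -1.1]
turn [-0.0037  0.0009  0.0057] rows 0.0 -> yaw -0.124 shift [-0.0021  0.0045 -0.0039] rows 0.1
```

Request:
arm_command(series="-.004 0 .006 -.002 .002 -.004 .02;0 0 0 0 .003 0 .02;0 0 0 0 .002 0 .02;0 0 0 0 0 0 .02")

```text
time: 10.05
tool_pos: [0.6159, 0.3204, 0.0714]
ee_rot: [-1.571, -0.001, -0.123]
wrist_force: [0.2, -0.5, -1.3]
width: 0.0326
```

```bash
python3 -c "
from h import *
plan(.6158,.3211,.0705,-.124)"
```

```text
t 10.1 pos [0.6159 0.3204 0.0714] rpy [-1.571e+00 -1.000e-03 -1.230e-01] w 0.0326 F [ 0.2 -0.5 -1.3]
turn [0.     0.0007 0.0007] rows 0.0 -> yaw -0.124 shift [-0.0002  0.0009  0.0007] rows 0.0
```

Request:
arm_command(series="0 0 0 0 .0015 0 .02;0 0 0 0 .0015 0 .02;0 0 0 0 0 0 .02")

```text
time: 10.35
tool_pos: [0.6164, 0.3204, 0.0708]
ee_rot: [-1.569, -0.003, -0.124]
wrist_force: [-0.1, 0.8, -0.9]
width: 0.0328
```

Request:
arm_command(series="0 0 0 0 .0025 0 .02;0 0 0 0 .0025 0 .02;0 0 0 0 0 0 .02")

```text
time: 10.65
tool_pos: [0.6167, 0.3206, 0.071]
ee_rot: [-1.568, -0.005, -0.124]
wrist_force: [-0.4, -0.3, -1.3]
width: 0.0328
```

Request:
arm_command(series="0 0 0 0 .004 0 .02;0 0 0 0 .004 0 .02;0 0 0 0 .004 0 .02")

```text
time: 10.95
tool_pos: [0.6171, 0.3208, 0.0707]
ee_rot: [-1.566, -0.009, -0.123]
wrist_force: [-6.4, -3.5, 14.7]
width: 0.0325
```

Request:
arm_command(series="0 0 0 0 -.0005 0 .02;0 0 0 0 0 0 .02;0 0 0 0 0 0 .06;0 0 0 0 0 0 .06;0 0 0 0 0 0 .06;0 0 0 0 -.02 0 .06;0 0 0 0 -.04 0 .06;0 0 0 0 -.05 0 .06;0 0 0 0 -.03 0 .06;0 0 0 0 0 0 .06")

```text
time: 11.95
tool_pos: [0.6145, 0.3196, 0.2069]
ee_rot: [-1.572, 0.0, -0.123]
wrist_force: [-0.6, 0.4, 0.4]
width: 0.0598
```

```bash
python3 -c "
from h import *
import math
im=robot.snapshot('top');cv2.imwrite('pics/top1.png',im);a=im[170:320,100:520];cv2.imwrite('pics/g.png',cv2.convertScaleAbs(cv2.resize(a,None,fx=1.9,fy=1.9,interpolation=2),alpha=1.4))
spot('top','jar_34_mid',2);spot('top','lid_34_knob',2)
plan(.433,-.3026,.15,-.124)"
```

```text
top jar_34_mid 0.82 [0.62  0.319 0.081] [140. 204.]
top lid_34_knob 0.45 [ 0.43  -0.301  0.011] [408. 285.]
t 12.1 pos [0.6119 0.3185 0.1992] rpy [-1.578  0.011 -0.123] w 0.0598 F [-0.4  0.1 -0. ]
turn [ 0.007   0.0005 -0.011 ] rows 0.1 -> yaw -0.124 shift [-0.1007  0.0492 -0.6384] rows 13.0
```

View pics/g.png

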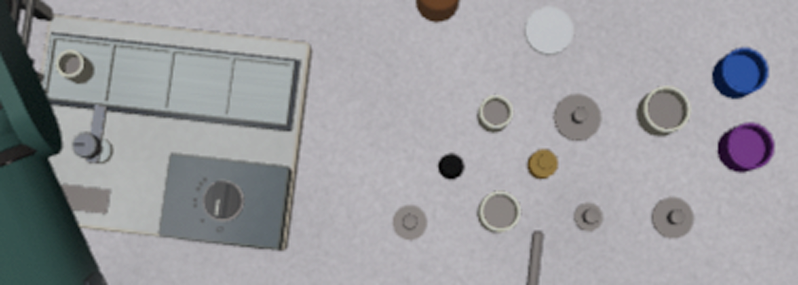

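Jar 34 stands upright in bay 3. On to jar 42 at (361,230).

```bash
python3 -c "
from h import *
plan(.5609,-.1869,.16,-.124)"
```

```text
t 12.1 pos [0.6119 0.3185 0.1992] rpy [-1.578  0.011 -0.123] w 0.0598 F [-0.4  0.1 -0. ]
turn [ 0.007   0.0005 -0.011 ] rows 0.1 -> yaw -0.124 shift [ 0.0119  0.0392 -0.5078] rows 10.2
```

Request:
arm_command(series=".007 0 -.011 .001 0 -.03 .07;0 0 0 .001 0 -.048 .07;0 0 0 .001 0 -.048 .07;0 0 0 .001 0 -.048 .07;0 0 0 .001 0 -.048 .07;0 0 0 .001 0 -.048 .07;0 0 0 .001 0 -.048 .07;0 0 0 .001 0 -.048 .07;0 0 0 .001 0 -.048 .07;0 0 0 .001 0 -.045 .07;0 0 0 0 0 -.03 .07;0 0 0 0 0 -.01 .07")

```text
time: 13.3
tool_pos: [0.5404, -0.192, 0.1535]
ee_rot: [-1.575, 0.071, -0.117]
wrist_force: [0.1, 0.8, 0.4]
width: 0.0699
```

```bash
python3 -c "
from h import *
plan(.5609,-.1869,.015,-.124)"
```

```text
t 13.3 pos [ 0.5404 -0.192   0.1535] rpy [-1.575  0.071 -0.117] w 0.0699 F [0.1 0.8 0.4]
turn [ 0.004   0.0076 -0.0714] rows 0.5 -> yaw -0.124 shift [0.0197 0.1385 0.0076] rows 2.8
```

Request:
arm_command(series=".004 .008 -.0714 .0197 0 .0076 .07;0 0 0 0 .01 0 .07;0 0 0 0 .03 0 .07;0 0 0 0 .03 0 .07;0 0 0 0 .015 0 .07;0 0 0 0 0 0 .07;0 0 0 0 0 0 .07")

```text
time: 14.0
tool_pos: [0.5521, -0.1787, 0.0493]
ee_rot: [-1.562, 0.027, -0.12]
wrist_force: [-0.1, -0.1, 0.9]
width: 0.0697
```

```bash
python3 -c "
from h import *
plan(.5609,-.1869,.015,-.124)"
```

```text
t 14.0 pos [ 0.5521 -0.1787  0.0493] rpy [-1.562  0.027 -0.12 ] w 0.0697 F [-0.1 -0.1  0.9]
turn [-0.0083  0.0044 -0.0265] rows 0.2 -> yaw -0.124 shift [ 0.0098  0.0343 -0.0071] rows 0.7
```

Request:
arm_command(series="-.008 .004 -.0265 .0098 0 -.0071 .07;0 0 0 0 0 0 .07;0 0 -.004 .002 .01 0 .07;0 0 0 0 .012 0 .07;0 0 0 0 .01 0 .07;0 0 0 0 0 0 .07;0 0 0 0 0 0 .07")

```text
time: 14.7
tool_pos: [0.5658, -0.1879, 0.0169]
ee_rot: [-1.573, -0.01, -0.123]
wrist_force: [-0.1, -0.1, 0.0]
width: 0.07
```

```bash
python3 -c "
from h import *
plan(.5609,-.1869,.015,-.124)"
```

```text
t 14.7 pos [ 0.5658 -0.1879  0.0169] rpy [-1.573 -0.01  -0.123] w 0.07 F [-0.1 -0.1  0. ]
turn [0.0018 0.0014 0.0104] rows 0.1 -> yaw -0.124 shift [-0.005   0.0019  0.0004] rows 0.1
```

Squeeze, open, turn to yaw 1.25.

Request:
arm_command(series=".002 .001 .01 -.005 .0015 0 .07;0 0 0 0 0 0 .05;0 0 0 0 0 0 .03;0 0 0 0 0 0 .03;0 0 0 0 0 0 .03;0 0 0 0 0 0 .03;0 0 0 0 0 0 .03")

```text
time: 15.4
tool_pos: [0.5609, -0.1875, 0.0161]
ee_rot: [-1.571, -0.001, -0.124]
wrist_force: [-0.6, -0.4, -0.6]
width: 0.041
```

Request:
arm_command(series="0 0 0 0 0 0 .07;0 0 0 0 0 0 .07;0 -.14 0 0 0 0 .07;0 -.14 0 0 0 0 .07;0 -.14 0 0 0 0 .07;0 -.14 0 0 0 0 .07;0 -.14 0 0 0 0 .07;0 -.14 0 0 0 0 .07;0 -.14 0 0 0 0 .07;0 -.14 0 0 0 0 .07;0 -.14 0 0 0 0 .07;0 0 0 0 0 0 .07")

```text
time: 16.6
tool_pos: [0.5619, -0.1877, 0.0176]
ee_rot: [-1.574, -0.0, 1.188]
wrist_force: [-0.4, 0.1, -0.1]
width: 0.07
```

```bash
python3 -c "
from h import *
plan(.5609,-.1869,.015,1.25)"
```

```text
t 16.6 pos [ 0.5619 -0.1877  0.0176] rpy [-1.574 -0.     1.188] w 0.07 F [-0.4  0.1 -0.1]
turn [ 0.0035 -0.0622  0.0003] rows 0.4 -> yaw 1.25 shift [0.0004 0.0026 0.0012] rows 0.1
```

Request:
arm_command(series=".0035 -.06 0 0 .0015 .0012 .07;0 0 0 0 0 0 .05;0 0 0 0 0 0 .03;0 0 0 0 0 0 .03;0 0 0 0 0 0 .03;0 0 0 0 0 0 .03;0 0 0 0 0 0 .03")

```text
time: 17.3
tool_pos: [0.5611, -0.1876, 0.0166]
ee_rot: [-1.572, 0.0, 1.236]
wrist_force: [0.1, -0.8, 0.4]
width: 0.0421
```

Request:
arm_command(series="0 0 0 0 -.01 0 .03;0 .05 0 0 -.02 0 .03;0 .14 0 0 -.02 0 .03;0 .14 0 0 -.02 0 .03;0 .14 0 0 -.02 0 .03;0 .14 0 0 -.02 0 .03;0 .14 0 0 -.02 0 .03;0 .14 0 0 -.01 0 .03;0 .14 0 0 -.01 0 .03;0 .14 0 0 -.01 0 .03;0 .14 0 0 0 0 .03;0 .1 0 0 0 0 .03")

```text
time: 18.5
tool_pos: [0.559, -0.1856, 0.1869]
ee_rot: [-1.569, 0.003, -0.235]
wrist_force: [-0.7, 0.1, -1.5]
width: 0.0417
```

```bash
python3 -c "
from h import *
plan(.6066,.2477,.16,-.124)"
```

```text
t 18.5 pos [ 0.559  -0.1856  0.1869] rpy [-1.569  0.003 -0.235] w 0.0417 F [-0.7  0.1 -1.5]
turn [-0.0023 -0.1106 -0.0024] rows 0.7 -> yaw -0.124 shift [-0.0064  0.0269  0.4359] rows 8.7
```

Request:
arm_command(series="0 -.11 0 0 0 0 .03;0 0 0 -.0007 0 .03 .03;0 0 0 -.0007 0 .047 .03;0 0 0 -.0007 0 .047 .03;0 0 0 -.0007 0 .047 .03;0 0 0 -.0007 0 .047 .03;0 0 0 -.0007 0 .047 .03;0 0 0 -.0007 0 .047 .03;0 0 0 -.0007 0 .047 .03;0 0 0 0 0 .035 .03;0 0 0 0 0 .015 .03;0 0 0 0 0 0 .03")

```text
time: 19.7
tool_pos: [0.6046, 0.2351, 0.1919]
ee_rot: [-1.569, 0.001, -0.129]
wrist_force: [0.4, -0.5, -1.8]
width: 0.042
```

```bash
python3 -c "
from h import *
plan(.6066,.2477,.12,-.124)"
```

```text
t 19.7 pos [0.6046 0.2351 0.1919] rpy [-1.569e+00  1.000e-03 -1.290e-01] w 0.042 F [ 0.4 -0.5 -1.8]
turn [-0.002  -0.0052 -0.0009] rows 0.0 -> yaw -0.124 shift [0.0004 0.0719 0.0127] rows 1.5
```

Request:
arm_command(series="-.002 -.005 0 0 0 .0127 .03;0 0 0 0 .02 .002 .03;0 0 0 0 .03 0 .03;0 0 0 0 .03 0 .03;0 0 0 0 .015 0 .03;0 0 0 0 0 0 .03;0 0 0 0 0 0 .03")

```text
time: 20.4
tool_pos: [0.6098, 0.243, 0.0983]
ee_rot: [-1.572, -0.005, -0.134]
wrist_force: [-0.0, 0.6, -1.5]
width: 0.0416
```

```bash
python3 -c "
from h import *
plan(.6066,.2477,.076,-.124)"
```

```text
t 20.4 pos [0.6098 0.243  0.0983] rpy [-1.572 -0.005 -0.134] w 0.0416 F [-0.   0.6 -1.5]
turn [ 0.0009 -0.0104  0.0046] rows 0.1 -> yaw -0.124 shift [-0.0037  0.0223  0.0043] rows 0.5
```

Request:
arm_command(series="0 -.01 .005 -.0037 0 .0043 .03;0 0 0 0 0 0 .03;0 0 0 0 .01 0 .03;0 0 0 0 .01 0 .03;0 0 0 0 .003 0 .03;0 0 0 0 0 0 .03")

```text
time: 21.0
tool_pos: [0.6096, 0.2488, 0.0796]
ee_rot: [-1.568, -0.008, -0.124]
wrist_force: [-0.5, 0.2, -1.4]
width: 0.0416
```

```bash
python3 -c "
from h import *
plan(.6066,.2477,.072,-.124)"
```

```text
t 21.0 pos [0.6096 0.2488 0.0796] rpy [-1.568 -0.008 -0.124] w 0.0416 F [-0.5  0.2 -1.4]
turn [-0.0031 -0.0001  0.0081] rows 0.1 -> yaw -0.124 shift [-0.0029  0.0076 -0.0014] rows 0.2
```

Request:
arm_command(series="-.003 0 .008 -.003 .003 -.0014 .03;0 0 0 0 .004 0 .03;0 0 0 0 .003 0 .03;0 0 0 0 .003 0 .03;0 0 0 0 .003 0 .03")

```text
time: 21.5
tool_pos: [0.6064, 0.2478, 0.0714]
ee_rot: [-1.57, -0.002, -0.124]
wrist_force: [-4.2, -2.6, 7.5]
width: 0.0417
```

Contact with the floor, so I release and rise.

Request:
arm_command(series="0 0 0 0 -.0005 0 .03;0 0 0 0 0 0 .068;0 0 0 0 0 0 .068;0 0 0 0 0 0 .068;0 0 0 0 -.01 0 .068;0 0 0 0 -.03 0 .068;0 0 0 0 -.045 0 .068;0 0 0 0 -.03 0 .068;0 0 0 0 0 0 .068")

```text
time: 22.4
tool_pos: [0.606, 0.2476, 0.1914]
ee_rot: [-1.57, -0.002, -0.124]
wrist_force: [1.3, 0.5, 0.5]
width: 0.0681
```

```bash
python3 -c "
from h import *
im=robot.snapshot('top');cv2.imwrite('pics/top2.png',im);a=im[170:320,100:520];cv2.imwrite('pics/g2.png',cv2.convertScaleAbs(cv2.resize(a,None,fx=1.9,fy=1.9,interpolation=2),alpha=1.4))
spot('top','jar_50_mid',2);spot('top','jar_58_mid',3)
plan(.4393,-.1893,.16,-.124)"
```

```text
top jar_50_mid 0.65 [ 0.437 -0.188  0.02 ] [361. 282.]
top jar_50_mid 0.2 [0.602 0.243 0.08 ] [173. 211.]
top jar_58_mid 0.95 [ 0.515 -0.502  0.02 ] [493. 247.]
top jar_58_mid 0.93 [ 0.612 -0.5    0.017] [489. 207.]
top jar_58_mid 0.57 [ 0.562 -0.398  0.021] [448. 228.]
t 22.6 pos [0.6032 0.2467 0.1839] rpy [-1.575  0.009 -0.124] w 0.0682 F [-0.   0.1  0.1]
turn [ 0.0041 -0.0004 -0.0093] rows 0.1 -> yaw -0.124 shift [-0.1087  0.0239 -0.4529] rows 9.3
```

View pics/g2.png

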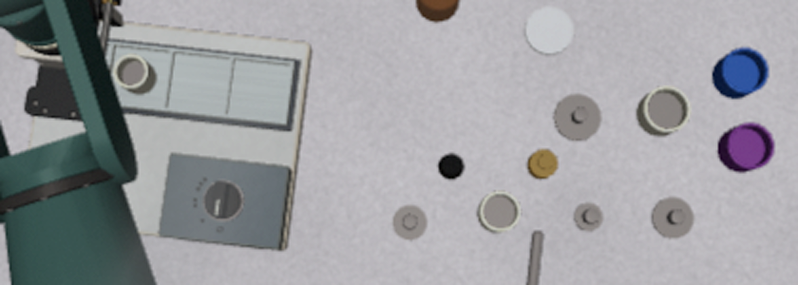

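Request:
arm_command(series=".004 0 -.009 -.005 0 -.03 .08;0 0 0 -.012 0 -.045 .08;0 0 0 -.012 0 -.045 .08;0 0 0 -.012 0 -.045 .08;0 0 0 -.012 0 -.045 .08;0 0 0 -.012 0 -.045 .08;0 0 0 -.012 0 -.045 .08;0 0 0 -.012 0 -.045 .08;0 0 0 -.01 0 -.045 .08;0 0 0 -.005 0 -.035 .08;0 0 0 0 0 -.02 .08;0 0 0 0 0 0 .08")

```text
time: 23.75
tool_pos: [0.4214, -0.1935, 0.1483]
ee_rot: [-1.57, 0.062, -0.12]
wrist_force: [0.6, -0.7, 1.0]
width: 0.0802
```

```bash
python3 -c "
from h import *
plan(.4393,-.1893,.015,-.124)"
```

```text
t 23.8 pos [ 0.4214 -0.1935  0.1483] rpy [-1.57   0.062 -0.12 ] w 0.0802 F [ 0.6 -0.7  1. ]
turn [-0.0012  0.0035 -0.0618] rows 0.4 -> yaw -0.124 shift [0.0172 0.1333 0.0063] rows 2.7
```

Request:
arm_command(series="-.001 .0035 -.06 .0172 0 .006 .08;0 0 0 0 0 0 .08;0 0 -.01 .002 .02 0 .08;0 0 0 0 .03 0 .08;0 0 0 0 .025 0 .08;0 0 0 0 .01 0 .08;0 0 0 0 0 0 .08")

```text
time: 24.45
tool_pos: [0.4356, -0.1819, 0.0502]
ee_rot: [-1.562, 0.011, -0.119]
wrist_force: [-0.2, -0.8, 1.2]
width: 0.0801
```

```bash
python3 -c "
from h import *
plan(.4393,-.1893,.015,-.124)"
```

```text
t 24.4 pos [ 0.4356 -0.1819  0.0502] rpy [-1.562  0.011 -0.119] w 0.0801 F [-0.2 -0.8  1.2]
turn [-0.0089  0.005  -0.0112] rows 0.1 -> yaw -0.124 shift [ 0.0046  0.0352 -0.0069] rows 0.7
```

Request:
arm_command(series="-.009 .005 -.011 .0046 0 -.007 .08;0 0 0 0 0 0 .08;0 0 0 0 .012 0 .08;0 0 0 0 .012 0 .08;0 0 0 0 .008 0 .08;0 0 0 0 0 0 .08;0 0 0 0 0 0 .08")

```text
time: 25.15
tool_pos: [0.4418, -0.1909, 0.0187]
ee_rot: [-1.574, -0.005, -0.123]
wrist_force: [0.6, -0.3, 0.4]
width: 0.0801
```

```bash
python3 -c "
from h import *
plan(.4393,-.1893,.016,-.124)"
```

```text
t 25.1 pos [ 0.4418 -0.1909  0.0187] rpy [-1.574 -0.005 -0.123] w 0.0801 F [ 0.6 -0.3  0.4]
turn [0.003  0.0006 0.0052] rows 0.0 -> yaw -0.124 shift [-0.0027  0.0027  0.0012] rows 0.1
```

Request:
arm_command(series=".003 0 .005 -.0027 .002 .0012 .08;0 0 0 0 0 0 .05;0 0 0 0 0 0 .04;0 0 0 0 0 0 .04;0 0 0 0 0 0 .04;0 0 0 0 0 0 .04;0 0 0 0 0 0 .04")

```text
time: 25.85
tool_pos: [0.4396, -0.1896, 0.0175]
ee_rot: [-1.571, -0.001, -0.123]
wrist_force: [-0.1, 0.2, -0.7]
width: 0.049
```

Request:
arm_command(series="0 0 0 0 0 0 .07;0 0 0 0 0 0 .07;0 .14 0 0 0 0 .07;0 .14 0 0 0 0 .07;0 .14 0 0 0 0 .07;0 .14 0 0 0 0 .07;0 .14 0 0 0 0 .07;0 .14 0 0 0 0 .07;0 .14 0 0 0 0 .07;0 0 0 0 0 0 .07")

```text
time: 26.85
tool_pos: [0.4404, -0.1899, 0.0183]
ee_rot: [-1.569, -0.002, -1.143]
wrist_force: [0.5, -0.6, 0.2]
width: 0.0702
```

```bash
python3 -c "
from h import *
plan(.4393,-.1893,.016,-1.2)"
```

```text
t 26.9 pos [ 0.4404 -0.1899  0.0183] rpy [-1.569 -0.002 -1.143] w 0.0702 F [ 0.5 -0.6  0.2]
turn [-0.0022  0.0573  0.0024] rows 0.4 -> yaw -1.2 shift [-0.001   0.0023 -0.0008] rows 0.1
```

Request:
arm_command(series="-.002 .05 .002 -.001 .001 -.0008 .07;0 0 0 0 0 0 .05;0 0 0 0 0 0 .04;0 0 0 0 0 0 .04;0 0 0 0 0 0 .04;0 0 0 0 0 0 .04;0 0 0 0 0 0 .04")

```text
time: 27.55
tool_pos: [0.4397, -0.1895, 0.0176]
ee_rot: [-1.57, -0.001, -1.181]
wrist_force: [-0.6, -0.5, -0.2]
width: 0.0496
```

Request:
arm_command(series="0 0 0 0 -.01 0 .04;0 -.05 0 0 -.02 0 .04;0 -.13 0 0 -.02 0 .04;0 -.13 0 0 -.02 0 .04;0 -.13 0 0 -.02 0 .04;0 -.13 0 0 -.02 0 .04;0 -.13 0 0 -.02 0 .04;0 -.13 0 0 -.02 0 .04;0 -.13 0 0 -.01 0 .04;0 -.05 0 0 -.01 0 .04;0 0 0 0 0 0 .04")

```text
time: 28.65
tool_pos: [0.4376, -0.1881, 0.1987]
ee_rot: [-1.57, 0.001, -0.126]
wrist_force: [0.5, 0.1, -1.9]
width: 0.0493
```

```bash
python3 -c "
from h import *
plan(.5974,.1743,.18,-.124)"
```

```text
t 28.6 pos [ 0.4376 -0.1881  0.1987] rpy [-1.57e+00  1.00e-03 -1.26e-01] w 0.0493 F [ 0.5  0.1 -1.9]
turn [-0.0004 -0.0025 -0.0005] rows 0.0 -> yaw -0.124 shift [0.1137 0.0187 0.3794] rows 7.9
```

Request:
arm_command(series="0 0 0 .008 0 .025 .04;0 0 0 .014 0 .045 .04;0 0 0 .014 0 .046 .04;0 0 0 .014 0 .046 .04;0 0 0 .014 0 .046 .04;0 0 0 .014 0 .046 .04;0 0 0 .014 0 .046 .04;0 0 0 .012 0 .04 .04;0 0 0 .007 0 .025 .04;0 0 0 0 0 .01 .04;0 0 0 0 0 0 .04")

```text
time: 29.75
tool_pos: [0.5999, 0.1814, 0.1909]
ee_rot: [-1.576, 0.01, -0.145]
wrist_force: [-0.4, -0.1, -2.3]
width: 0.0493
```

```bash
python3 -c "
from h import *
plan(.5974,.1743,.12,-.124)"
```

```text
t 29.8 pos [0.5999 0.1814 0.1909] rpy [-1.576  0.01  -0.145] w 0.0493 F [-0.4 -0.1 -2.3]
turn [ 0.0048 -0.021  -0.0105] rows 0.2 -> yaw -0.124 shift [-0.0016  0.0709 -0.0073] rows 1.4
```

Request:
arm_command(series=".005 -.021 -.01 -.0016 0 -.0073 .04;0 0 0 0 0 0 .04;0 0 0 0 .02 0 .04;0 0 0 0 .03 0 .04;0 0 0 0 .03 0 .04;0 0 0 0 .01 0 .04;0 0 0 0 0 0 .04;0 0 0 0 0 0 .04")

```text
time: 30.55
tool_pos: [0.5965, 0.1652, 0.102]
ee_rot: [-1.573, -0.003, -0.139]
wrist_force: [0.8, -0.9, -0.7]
width: 0.0493
```

```bash
python3 -c "
from h import *
plan(.5974,.1743,.0725,-.124)"
```

```text
t 30.6 pos [0.5965 0.1652 0.102 ] rpy [-1.573 -0.003 -0.139] w 0.0493 F [ 0.8 -0.9 -0.7]
turn [ 0.0019 -0.0146  0.003 ] rows 0.1 -> yaw -0.124 shift [-0.0002  0.0295  0.0092] rows 0.6
```

Request:
arm_command(series=".002 -.0146 .003 0 0 .008 .04;0 0 0 0 0 0 .04;0 0 0 0 .01 0 .04;0 0 0 0 .01 0 .04;0 0 0 0 .003 0 .04;0 0 0 0 0 0 .04")

```text
time: 31.15
tool_pos: [0.6008, 0.1746, 0.0827]
ee_rot: [-1.568, -0.008, -0.123]
wrist_force: [0.4, -0.6, -1.2]
width: 0.049
```

```bash
python3 -c "
from h import *
plan(.5974,.1743,.0725,-.124)"
```

```text
t 31.1 pos [0.6008 0.1746 0.0827] rpy [-1.568 -0.008 -0.123] w 0.049 F [ 0.4 -0.6 -1.2]
turn [-0.0032  0.0011  0.0085] rows 0.1 -> yaw -0.124 shift [-0.0033  0.0102 -0.0007] rows 0.2
```

Request:
arm_command(series="-.003 0 .008 -.0033 .003 -.0007 .04;0 0 0 0 .005 0 .04;0 0 0 0 .004 0 .04;0 0 0 0 .003 0 .04;0 0 0 0 .003 0 .04;0 0 0 0 .003 0 .04")

```text
time: 31.75
tool_pos: [0.5976, 0.1743, 0.0724]
ee_rot: [-1.57, -0.004, -0.124]
wrist_force: [-4.1, -0.5, 9.8]
width: 0.0493
```

Request:
arm_command(series="0 0 0 0 -.0005 0 .04;0 0 0 0 0 0 .075;0 0 0 0 0 0 .075;0 0 0 0 0 0 .075;0 0 0 0 -.01 0 .075;0 0 0 0 -.03 0 .075;0 0 0 0 -.045 0 .075;0 0 0 0 -.03 0 .075;0 0 0 0 0 0 .085")

```text
time: 32.65
tool_pos: [0.5966, 0.174, 0.192]
ee_rot: [-1.57, -0.003, -0.124]
wrist_force: [0.1, 0.6, 0.1]
width: 0.0798
```

```bash
python3 -c "
from h import *
im=robot.snapshot('top');cv2.imwrite('pics/top3.png',im);a=im[170:320,100:520];cv2.imwrite('pics/g3.png',cv2.convertScaleAbs(cv2.resize(a,None,fx=1.9,fy=1.9,interpolation=2),alpha=1.4))
spot('top','jar_58_mid',3);
plan(.5615,-.3972,.16,-.124)"
```

```text
top jar_58_mid 0.84 [ 0.562 -0.4    0.021] [449. 228.]
top jar_58_mid 0.73 [ 0.514 -0.502  0.02 ] [492. 248.]
top jar_58_mid 0.72 [ 0.609 -0.497  0.022] [489. 208.]
t 32.8 pos [0.5947 0.1736 0.1869] rpy [-1.573  0.005 -0.124] w 0.0844 F [-0.1  0.3 -0.3]
turn [ 0.002   0.0003 -0.0047] rows 0.0 -> yaw -0.124 shift [ 0.0377  0.0269 -0.5706] rows 11.4
```

View pics/g3.png

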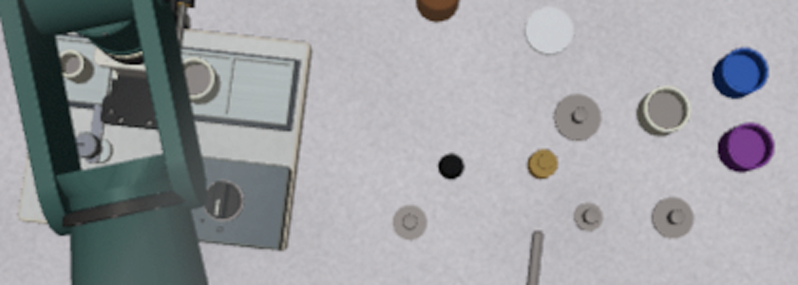

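Request:
arm_command(series=".002 0 -.005 .004 0 -.03 .085;0 0 0 .006 0 -.049 .085;0 0 0 .006 0 -.049 .085;0 0 0 .006 0 -.049 .085;0 0 0 .006 0 -.049 .085;0 0 0 .006 0 -.049 .085;0 0 0 .006 0 -.049 .085;0 0 0 .006 0 -.049 .085;0 0 0 .006 0 -.049 .085;0 0 0 .006 0 -.049 .085;0 0 0 .006 0 -.049 .085;0 0 0 0 0 -.03 .085")

```text
time: 33.95
tool_pos: [0.5793, -0.3847, 0.1473]
ee_rot: [-1.557, 0.052, -0.112]
wrist_force: [-0.1, 1.2, 0.1]
width: 0.0851
```

```bash
python3 -c "
from h import *
plan(.5615,-.3972,.1,-.124)"
```

```text
t 34.0 pos [ 0.5793 -0.3847  0.1473] rpy [-1.557  0.052 -0.112] w 0.0851 F [-0.1  1.2  0.1]
turn [-0.0133  0.0119 -0.0523] rows 0.4 -> yaw -0.124 shift [-0.0161  0.0473 -0.0146] rows 1.0
```

Request:
arm_command(series="-.013 .012 -.052 -.014 0 -.003 .085;0 0 0 0 0 0 .085;0 0 0 0 .02 0 .085;0 0 0 0 .02 0 .085;0 0 0 0 0 0 .085")

```text
time: 34.45
tool_pos: [0.5576, -0.3872, 0.0868]
ee_rot: [-1.556, 0.024, -0.132]
wrist_force: [-0.7, -0.2, -0.8]
width: 0.0851
```

```bash
python3 -c "
from h import *
plan(.5615,-.3972,.018,-.124)"
```

```text
t 34.5 pos [ 0.5576 -0.3872  0.0868] rpy [-1.556  0.024 -0.132] w 0.0851 F [-0.7 -0.2 -0.8]
turn [-0.015  -0.0077 -0.0244] rows 0.2 -> yaw -0.124 shift [ 0.0051  0.0688 -0.0094] rows 1.4
```

Request:
arm_command(series="-.015 -.008 -.024 .005 0 -.009 .085;0 0 0 0 0 0 .085;0 0 0 0 .01 0 .085;0 0 0 0 .012 0 .085;0 0 0 0 0 0 .085")

```text
time: 34.95
tool_pos: [0.5642, -0.3968, 0.0653]
ee_rot: [-1.574, -0.005, -0.12]
wrist_force: [-0.0, 0.1, 0.2]
width: 0.0851
```

```bash
python3 -c "
from h import *
plan(.5615,-.3972,.018,-.124)"
```

```text
t 35.0 pos [ 0.5642 -0.3968  0.0653] rpy [-1.574 -0.005 -0.12 ] w 0.0851 F [-0.   0.1  0.2]
turn [0.0029 0.0039 0.0046] rows 0.0 -> yaw -0.124 shift [-0.0026  0.0473 -0.0007] rows 0.9
```

Request:
arm_command(series=".003 .004 .005 -.0026 0 -.001 .085;0 0 0 0 .015 0 .085;0 0 0 0 .02 0 .085;0 0 0 0 .01 0 .085;0 0 0 0 0 0 .085;0 0 0 0 0 0 .085")

```text
time: 35.55
tool_pos: [0.5614, -0.3978, 0.0176]
ee_rot: [-1.571, 0.0, -0.125]
wrist_force: [-0.2, 0.3, 0.1]
width: 0.0852
```

```bash
python3 -c "
from h import *
plan(.5615,-.3972,.018,-.124)"
```

```text
t 35.5 pos [ 0.5614 -0.3978  0.0176] rpy [-1.571  0.    -0.125] w 0.0852 F [-0.2  0.3  0.1]
turn [ 0.0001 -0.0007 -0.    ] rows 0.0 -> yaw -0.124 shift [ 0.     -0.0004  0.0006] rows 0.0
```

Request:
arm_command(series="0 0 0 0 0 0 .06;0 0 0 0 0 0 .05;0 0 0 0 0 0 .05;0 0 0 0 0 0 .05;0 0 0 0 0 0 .05;0 0 0 0 0 0 .05")

```text
time: 36.15
tool_pos: [0.5626, -0.3988, 0.0204]
ee_rot: [-1.573, -0.004, -0.125]
wrist_force: [0.4, 0.4, -0.8]
width: 0.0573
```

Request:
arm_command(series="0 0 0 0 0 0 .08;0 0 0 0 0 0 .08;0 .14 0 0 0 0 .08;0 .14 0 0 0 0 .08;0 .14 0 0 0 0 .08;0 .14 0 0 0 0 .08;0 .14 0 0 0 0 .08;0 .14 0 0 0 0 .08;0 .14 0 0 0 0 .08;0 .1 0 0 0 0 .08;0 0 0 0 0 0 .08")

```text
time: 37.25
tool_pos: [0.5638, -0.3996, 0.0226]
ee_rot: [-1.567, -0.007, -1.249]
wrist_force: [-0.0, 0.4, -0.0]
width: 0.0798
```

```bash
python3 -c "
from h import *
plan(.5615,-.3972,.0185,-1.2)"
```

```text
t 37.2 pos [ 0.5638 -0.3996  0.0226] rpy [-1.567 -0.007 -1.249] w 0.0798 F [-0.   0.4 -0. ]
turn [-0.0041 -0.0489  0.0071] rows 0.3 -> yaw -1.2 shift [-0.0031  0.0041 -0.0012] rows 0.1
```

Request:
arm_command(series="-.004 -.04 .007 -.001 .004 -.0008 .08;0 0 0 0 0 0 .06;0 0 0 0 0 0 .05;0 0 0 0 0 0 .05;0 0 0 0 0 0 .05;0 0 0 0 0 0 .05;0 0 0 0 0 0 .05")

```text
time: 37.95
tool_pos: [0.5631, -0.3993, 0.0193]
ee_rot: [-1.57, -0.001, -1.202]
wrist_force: [0.5, 0.4, -0.2]
width: 0.0582
```

Request:
arm_command(series="0 0 0 0 -.01 0 .05;0 -.05 0 0 -.02 0 .05;0 -.13 0 0 -.02 0 .05;0 -.13 0 0 -.02 0 .05;0 -.13 0 0 -.02 0 .05;0 -.13 0 0 -.02 0 .05;0 -.13 0 0 -.02 0 .05;0 -.13 0 0 -.02 0 .05;0 -.13 0 0 -.015 0 .05;0 -.07 0 0 -.01 0 .05;0 0 0 0 0 0 .05")

```text
time: 39.05
tool_pos: [0.562, -0.3981, 0.2065]
ee_rot: [-1.571, -0.001, -0.129]
wrist_force: [-0.3, 0.3, -1.7]
width: 0.0583
```

```bash
python3 -c "
from h import *
plan(.5882,.1009,.19,-.124)"
```

```text
t 39.0 pos [ 0.562  -0.3981  0.2065] rpy [-1.571e+00 -1.000e-03 -1.290e-01] w 0.0583 F [-0.3  0.3 -1.7]
turn [ 0.0006 -0.0049  0.0014] rows 0.0 -> yaw -0.124 shift [-0.0357  0.0165  0.4984] rows 10.0
```

Request:
arm_command(series="0 -.005 0 -.002 0 .03 .05;0 0 0 -.004 0 .047 .05;0 0 0 -.004 0 .047 .05;0 0 0 -.004 0 .047 .05;0 0 0 -.004 0 .047 .05;0 0 0 -.004 0 .047 .05;0 0 0 -.004 0 .047 .05;0 0 0 -.004 0 .047 .05;0 0 0 -.004 0 .047 .05;0 0 0 0 0 .04 .05;0 0 0 0 0 .02 .05;0 0 0 0 0 0 .05")

```text
time: 40.25
tool_pos: [0.5872, 0.0851, 0.1995]
ee_rot: [-1.57, 0.007, -0.15]
wrist_force: [-0.0, -0.2, -1.0]
width: 0.0582
```

```bash
python3 -c "
from h import *
plan(.5882,.1009,.19,-.124)"
```

```text
t 40.2 pos [0.5872 0.0851 0.1995] rpy [-1.57   0.007 -0.15 ] w 0.0582 F [-0.  -0.2 -1. ]
turn [-0.0009 -0.026  -0.0068] rows 0.2 -> yaw -0.124 shift [-0.0009  0.0095  0.0158] rows 0.4
```

Request:
arm_command(series="0 -.026 -.007 -.001 0 .0158 .05;0 0 0 0 0 0 .05;0 0 0 0 .02 0 .05;0 0 0 0 .03 0 .05;0 0 0 0 .03 0 .05;0 0 0 0 .01 0 .05;0 0 0 0 0 0 .05;0 0 0 0 0 0 .05")

```text
time: 41.05
tool_pos: [0.5887, 0.0901, 0.108]
ee_rot: [-1.577, -0.002, -0.14]
wrist_force: [0.2, 0.2, -0.6]
width: 0.0585
```

```bash
python3 -c "
from h import *
plan(.5882,.1009,.0743,-.124)"
```

```text
t 41.0 pos [0.5887 0.0901 0.108 ] rpy [-1.577 -0.002 -0.14 ] w 0.0585 F [ 0.2  0.2 -0.6]
turn [ 0.0064 -0.0157  0.002 ] rows 0.1 -> yaw -0.124 shift [-0.0018  0.0337  0.0107] rows 0.7
```

Request:
arm_command(series=".006 -.016 .002 -.002 0 .0095 .05;0 0 0 0 0 0 .05;0 0 0 0 .01 0 .05;0 0 0 0 .01 0 .05;0 0 0 0 0 0 .05;0 0 0 0 0 0 .05")

```text
time: 41.65
tool_pos: [0.5912, 0.1005, 0.0918]
ee_rot: [-1.569, -0.009, -0.123]
wrist_force: [0.3, -0.5, -1.4]
width: 0.0586
```

```bash
python3 -c "
from h import *
plan(.5882,.1009,.0743,-.124)"
```

```text
t 41.6 pos [0.5912 0.1005 0.0918] rpy [-1.569 -0.009 -0.123] w 0.0586 F [ 0.3 -0.5 -1.4]
turn [-0.0017  0.0013  0.009 ] rows 0.1 -> yaw -0.124 shift [-0.003   0.0175 -0.    ] rows 0.4
```

Request:
arm_command(series="-.002 .001 .009 -.003 .003 0 .05;0 0 0 0 .005 0 .05;0 0 0 0 .005 0 .05;0 0 0 0 .002 0 .05;0 0 0 0 0 0 .05")

```text
time: 42.15
tool_pos: [0.5877, 0.1009, 0.0751]
ee_rot: [-1.571, 0.002, -0.124]
wrist_force: [0.5, 0.1, -0.5]
width: 0.0584
```

```bash
python3 -c "
from h import *
plan(.5882,.1009,.0743,-.124)"
```

```text
t 42.1 pos [0.5877 0.1009 0.0751] rpy [-1.571  0.002 -0.124] w 0.0584 F [ 0.5  0.1 -0.5]
turn [ 0.0007  0.0002 -0.0016] rows 0.0 -> yaw -0.124 shift [0.0005 0.0008 0.0001] rows 0.0
```

Request:
arm_command(series="0 0 0 0 .002 0 .05;0 0 0 0 .003 0 .05;0 0 0 0 .003 0 .05")

```text
time: 42.45
tool_pos: [0.588, 0.1009, 0.0742]
ee_rot: [-1.571, -0.001, -0.124]
wrist_force: [-4.7, -1.1, 8.5]
width: 0.0583
```

Request:
arm_command(series="0 0 0 0 -.0005 0 .05;0 0 0 0 0 0 .078;0 0 0 0 0 0 .078;0 0 0 0 0 0 .078;0 0 0 0 -.01 0 .078;0 0 0 0 -.03 0 .078;0 0 0 0 -.045 0 .078;0 0 0 0 -.03 0 .06;0 0 0 0 0 0 .05")

```text
time: 43.35
tool_pos: [0.5878, 0.1008, 0.195]
ee_rot: [-1.571, -0.001, -0.124]
wrist_force: [0.2, 0.6, 0.8]
width: 0.0652
```

```bash
python3 -c "
from h import *
im=robot.snapshot('top');cv2.imwrite('pics/top4.png',im);a=im[170:320,100:520];cv2.imwrite('pics/g4.png',cv2.convertScaleAbs(cv2.resize(a,None,fx=1.9,fy=1.9,interpolation=2),alpha=1.4))
im=robot.snapshot('side')[90:240,190:360]; cv2.imwrite('pics/f4.png',cv2.convertScaleAbs(cv2.resize(im,None,fx=4,fy=4,interpolation=2),alpha=1.3))
for n in (34,42,50,58): spot('top','lid_%d_knob'%n,2)
plan(.5585,-.2933,.16,-.124)"
```

```text
top lid_34_knob 0.47 [ 0.43  -0.304  0.011] [410. 285.]
top lid_34_knob 0.4 [ 0.354 -0.228  0.016] [379. 317.]
top lid_42_knob 0.78 [ 0.425 -0.08   0.009] [315. 288.]
top lid_50_knob 0.92 [ 0.434 -0.406  0.007] [452. 282.]
top lid_50_knob 0.62 [0.53  0.293 0.045] [155. 244.]
top lid_58_knob 0.85 [ 0.561 -0.294  0.006] [403. 230.]
t 43.6 pos [0.584  0.1005 0.1863] rpy [-1.574  0.014 -0.124] w 0.0502 F [ 0.2  0.3 -0.2]
turn [ 0.0034  0.0001 -0.0139] rows 0.1 -> yaw -0.124 shift [ 0.0234  0.0263 -0.394 ] rows 7.9
```

View pics/g4.png

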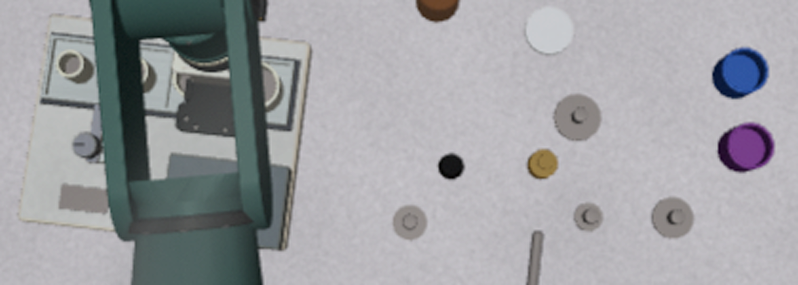

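View pics/f4.png

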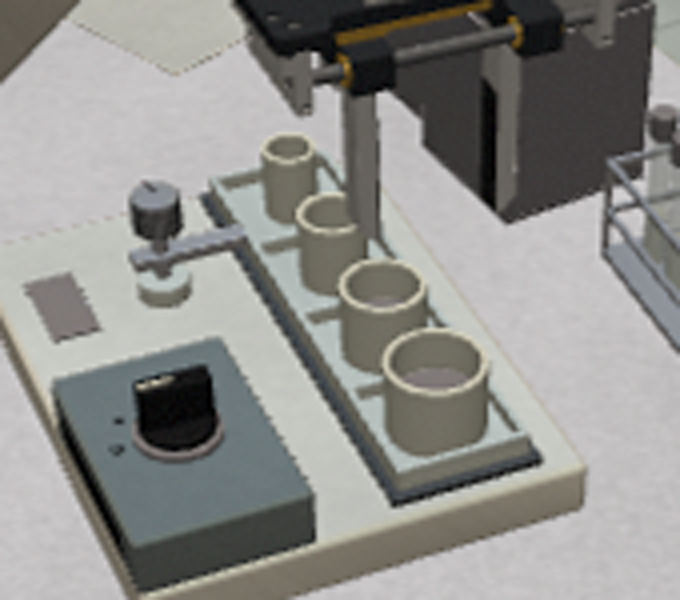

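All four jars stand upright, each in its own bay. Next the lids, starting with lid 58 at (403,230), which has the largest disc.

Request:
arm_command(series=".003 0 -.014 .001 0 -.03 .05;0 0 0 .004 0 -.047 .05;0 0 0 .004 0 -.047 .05;0 0 0 .004 0 -.047 .05;0 0 0 .004 0 -.047 .05;0 0 0 .004 0 -.047 .05;0 0 0 .004 0 -.047 .05;0 0 0 .003 0 -.04 .05;0 0 0 0 0 -.025 .05;0 0 0 0 0 -.01 .05;0 0 0 0 0 0 .05")

```text
time: 44.75
tool_pos: [0.5561, -0.2972, 0.1627]
ee_rot: [-1.562, 0.033, -0.119]
wrist_force: [0.2, 0.0, -1.0]
width: 0.0499
```

```bash
python3 -c "
from h import *
plan(.5585,-.2933,.06,-.124)"
```

```text
t 44.8 pos [ 0.5561 -0.2972  0.1627] rpy [-1.562  0.033 -0.119] w 0.0499 F [ 0.2  0.  -1. ]
turn [-0.0092  0.0048 -0.0332] rows 0.2 -> yaw -0.124 shift [0.0019 0.1027 0.0042] rows 2.1
```

Request:
arm_command(series="-.009 .005 -.033 .002 0 .004 .05;0 0 0 0 0 0 .05;0 0 0 0 .02 0 .05;0 0 0 0 .03 0 .05;0 0 0 0 .03 0 .05;0 0 0 0 .01 0 .05;0 0 0 0 0 0 .05;0 0 0 0 0 0 .05")

```text
time: 45.55
tool_pos: [0.5615, -0.2826, 0.0706]
ee_rot: [-1.567, 0.001, -0.112]
wrist_force: [0.2, 0.6, -0.2]
width: 0.0499
```

```bash
python3 -c "
from h import *
plan(.5585,-.2933,.014,-.124)"
```

```text
t 45.5 pos [ 0.5615 -0.2826  0.0706] rpy [-1.567e+00  1.000e-03 -1.120e-01] w 0.0499 F [ 0.2  0.6 -0.2]
turn [-0.0042  0.0122 -0.0011] rows 0.1 -> yaw -0.124 shift [-0.0016  0.0566 -0.011 ] rows 1.2
```

Request:
arm_command(series="-.004 .012 0 -.0016 0 -.01 .05;0 0 0 0 0 0 .05;0 0 0 0 .01 0 .05;0 0 0 0 .015 0 .05;0 0 0 0 0 0 .05;0 0 0 0 0 0 .05")

```text
time: 46.15
tool_pos: [0.5612, -0.2951, 0.0491]
ee_rot: [-1.575, -0.007, -0.125]
wrist_force: [0.2, 0.7, 0.5]
width: 0.0499
```

```bash
python3 -c "
from h import *
plan(.5585,-.2933,.014,-.124)"
```

```text
t 46.1 pos [ 0.5612 -0.2951  0.0491] rpy [-1.575 -0.007 -0.125] w 0.0499 F [0.2 0.7 0.5]
turn [ 0.0041 -0.0011  0.007 ] rows 0.1 -> yaw -0.124 shift [-0.0029  0.0351  0.0015] rows 0.7
```

Request:
arm_command(series=".004 0 .007 -.003 0 .0015 .05;0 0 0 0 .01 0 .05;0 0 0 0 .013 0 .05;0 0 0 0 .008 0 .05;0 0 0 0 .002 0 .05;0 0 0 0 0 0 .05")

```text
time: 46.75
tool_pos: [0.5575, -0.2925, 0.0119]
ee_rot: [-1.57, 0.003, -0.125]
wrist_force: [-0.2, 0.9, 0.3]
width: 0.05
```

```bash
python3 -c "
from h import *
plan(.5585,-.2933,.014,-.124)"
```

```text
t 46.8 pos [ 0.5575 -0.2925  0.0119] rpy [-1.57   0.003 -0.125] w 0.05 F [-0.2  0.9  0.3]
turn [-0.0013 -0.0009 -0.0027] rows 0.0 -> yaw -0.124 shift [ 0.0011 -0.0021 -0.0007] rows 0.0
```

Request:
arm_command(series="-.001 -.001 -.003 .001 -.0025 -.0007 .05;0 0 0 0 0 0 .03;0 0 0 0 0 0 .01;0 0 0 0 0 0 .01;0 0 0 0 0 0 .01;0 0 0 0 0 0 .01")

```text
time: 47.35
tool_pos: [0.5595, -0.294, 0.0163]
ee_rot: [-1.572, -0.003, -0.124]
wrist_force: [-0.5, -0.1, 0.4]
width: 0.0174
```

Request:
arm_command(series="0 0 0 0 0 0 .045;0 0 0 0 0 0 .045;0 .14 0 0 0 0 .045;0 .14 0 0 0 0 .045;0 .14 0 0 0 0 .045;0 .14 0 0 0 0 .045;0 .14 0 0 0 0 .045;0 .14 0 0 0 0 .045;0 .14 0 0 0 0 .045;0 .07 0 0 0 0 .045;0 0 0 0 0 0 .045")

```text
time: 48.45
tool_pos: [0.5595, -0.294, 0.0163]
ee_rot: [-1.568, -0.003, -1.217]
wrist_force: [0.2, -0.7, -0.5]
width: 0.0454
```

```bash
python3 -c "
from h import *
plan(.5585,-.2933,.014,-1.2)"
```

```text
t 48.5 pos [ 0.5595 -0.294   0.0163] rpy [-1.568 -0.003 -1.217] w 0.0454 F [ 0.2 -0.7 -0.5]
turn [-0.0026 -0.0174  0.0025] rows 0.1 -> yaw -1.2 shift [-0.001   0.0023 -0.0007] rows 0.1
```

Request:
arm_command(series="-.0026 0 .0025 0 .002 0 .045;0 0 0 0 0 0 .03;0 0 0 0 0 0 .01;0 0 0 0 0 0 .01;0 0 0 0 0 0 .01;0 0 0 0 0 0 .01;0 0 0 0 0 0 .01")

```text
time: 49.15
tool_pos: [0.5595, -0.294, 0.014]
ee_rot: [-1.571, 0.0, -1.213]
wrist_force: [0.3, -0.6, -0.3]
width: 0.0171
```

Request:
arm_command(series="0 0 0 0 -.01 0 .01;0 -.05 0 0 -.02 0 .01;0 -.13 0 0 -.02 0 .01;0 -.13 0 0 -.02 0 .01;0 -.13 0 0 -.02 0 .01;0 -.13 0 0 -.02 0 .01;0 -.13 0 0 -.02 0 .01;0 -.13 0 0 -.02 0 .01;0 -.13 0 0 -.015 0 .01;0 -.08 0 0 -.01 0 .01;0 0 0 0 0 0 .01")

```text
time: 50.25
tool_pos: [0.5593, -0.2936, 0.2033]
ee_rot: [-1.572, -0.003, -0.129]
wrist_force: [0.6, -0.2, -0.2]
width: 0.0172
```

```bash
python3 -c "
from h import *
plan(.588,.1009,.19,-.124)"
```

```text
t 50.2 pos [ 0.5593 -0.2936  0.2033] rpy [-1.572 -0.003 -0.129] w 0.0172 F [ 0.6 -0.2 -0.2]
turn [ 0.0014 -0.0051  0.0032] rows 0.0 -> yaw -0.124 shift [-0.0203  0.0133  0.395 ] rows 7.9
```

Request:
arm_command(series=".001 -.005 .003 -.001 0 .03 .01;0 0 0 -.0025 0 .047 .01;0 0 0 -.0025 0 .047 .01;0 0 0 -.0025 0 .047 .01;0 0 0 -.0025 0 .047 .01;0 0 0 -.0025 0 .047 .01;0 0 0 -.0025 0 .047 .01;0 0 0 -.0025 0 .04 .01;0 0 0 0 0 .025 .01;0 0 0 0 0 .012 .01;0 0 0 0 0 0 .01;0 0 0 0 0 0 .01")

```text
time: 51.45
tool_pos: [0.591, 0.1066, 0.1981]
ee_rot: [-1.573, 0.006, -0.151]
wrist_force: [-0.2, -0.3, -0.5]
width: 0.0171
```

```bash
python3 -c "
from h import *
plan(.588,.1009,.14,-.124)"
```

```text
t 51.5 pos [0.591  0.1066 0.1981] rpy [-1.573  0.006 -0.151] w 0.0171 F [-0.2 -0.3 -0.5]
turn [ 0.0023 -0.0265 -0.0059] rows 0.2 -> yaw -0.124 shift [-0.0023  0.0581 -0.0061] rows 1.2
```

Request:
arm_command(series=".002 -.026 -.006 -.0023 0 -.006 .01;0 0 0 0 0 0 .01;0 0 0 0 .02 0 .01;0 0 0 0 .025 0 .01;0 0 0 0 .01 0 .01;0 0 0 0 0 0 .01;0 0 0 0 0 0 .01")

```text
time: 52.15
tool_pos: [0.5895, 0.0917, 0.1435]
ee_rot: [-1.573, -0.004, -0.141]
wrist_force: [-0.3, -0.3, 0.1]
width: 0.0173
```

```bash
python3 -c "
from h import *
plan(.588,.1009,.125,-.124)"
```

```text
t 52.1 pos [0.5895 0.0917 0.1435] rpy [-1.573 -0.004 -0.141] w 0.0173 F [-0.3 -0.3  0.1]
turn [ 0.002  -0.0168  0.0036] rows 0.1 -> yaw -0.124 shift [-0.0026  0.0185  0.0089] rows 0.4
```

Request:
arm_command(series=".002 -.017 .0036 -.0026 0 .008 .01;0 0 0 0 0 0 .01;0 0 0 0 0 0 .01;0 0 0 0 .01 0 .01;0 0 0 0 0 0 .01;0 0 0 0 0 0 .01")

```text
time: 52.75
tool_pos: [0.5901, 0.1011, 0.1369]
ee_rot: [-1.569, -0.007, -0.122]
wrist_force: [-0.1, -0.4, 0.6]
width: 0.0174
```

```bash
python3 -c "
from h import *
plan(.588,.1009,.118,-.124)"
```

```text
t 52.8 pos [0.5901 0.1011 0.1369] rpy [-1.569 -0.007 -0.122] w 0.0174 F [-0.1 -0.4  0.6]
turn [-0.0017  0.0017  0.0065] rows 0.0 -> yaw -0.124 shift [-0.0021  0.0189 -0.0005] rows 0.4
```

Request:
arm_command(series="-.002 .002 .0065 -.002 .002 0 .01;0 0 0 0 .008 0 .01;0 0 0 0 .005 0 .01;0 0 0 0 0 0 .01;0 0 0 0 0 0 .01")

```text
time: 53.25
tool_pos: [0.5874, 0.1012, 0.1196]
ee_rot: [-1.572, 0.002, -0.125]
wrist_force: [-0.0, 0.2, -0.2]
width: 0.0171
```

```bash
python3 -c "
from h import *
plan(.588,.1009,.110,-.124)"
```

```text
t 53.2 pos [0.5874 0.1012 0.1196] rpy [-1.572  0.002 -0.125] w 0.0171 F [-0.   0.2 -0.2]
turn [ 0.0009 -0.0006 -0.0023] rows 0.0 -> yaw -0.124 shift [ 0.0006  0.0096 -0.0002] rows 0.2
```

Request:
arm_command(series="0 0 -.002 .0006 .002 0 .01;0 0 0 0 .003 0 .01;0 0 0 0 .003 0 .01;0 0 0 0 .002 0 .01;0 0 0 0 0 0 .01")

```text
time: 53.75
tool_pos: [0.5886, 0.1011, 0.11]
ee_rot: [-1.571, -0.002, -0.125]
wrist_force: [0.2, -0.0, 0.6]
width: 0.0172
```

```bash
python3 -c "
from h import *
plan(.588,.1009,.110,-.124)"
```

```text
t 53.8 pos [0.5886 0.1011 0.11  ] rpy [-1.571 -0.002 -0.125] w 0.0172 F [ 0.2 -0.   0.6]
turn [ 0.0005 -0.0007  0.0016] rows 0.0 -> yaw -0.124 shift [-0.0005  0.     -0.0003] rows 0.0
```

Seated at the expected height (TCP z 0.110) with almost no force. Release, rise, look.

Request:
arm_command(series="0 0 0 0 .002 0 .01;0 0 0 0 0 0 .045;0 0 0 0 0 0 .045;0 0 0 0 0 0 .045;0 0 0 0 -.01 0 .045;0 0 0 0 -.03 0 .045;0 0 0 0 -.04 0 .05;0 0 0 0 -.01 0 .05;0 0 0 0 0 0 .05")

```text
time: 54.65
tool_pos: [0.5879, 0.1012, 0.2025]
ee_rot: [-1.572, -0.0, -0.125]
wrist_force: [-0.8, 0.0, -0.3]
width: 0.0505
```

```bash
python3 -c "
from h import *
im=robot.snapshot('top');cv2.imwrite('pics/top5.png',im)
im=robot.snapshot('side')[90:240,190:360]; cv2.imwrite('pics/f5.png',cv2.convertScaleAbs(cv2.resize(im,None,fx=4,fy=4,interpolation=2),alpha=1.3))
for n in (50,): spot('top','lid_%d_knob'%n,2); spot('side','lid_%d_knob'%n,2)
plan(.4303,-.4065,.16,-.124)"
```

```text
top lid_50_knob 0.61 [ 0.41  -0.41   0.007] [454. 293.]
top lid_50_knob 0.55 [0.527 0.255 0.042] [171. 245.]
side lid_50_knob 0.71 [ 0.395 -0.417  0.006] [362. 442.]
t 54.9 pos [0.5862 0.101  0.1988] rpy [-1.573  0.006 -0.125] w 0.0498 F [-0.4  0.4  0.7]
turn [ 0.0022 -0.0007 -0.0062] rows 0.0 -> yaw -0.124 shift [-0.092   0.0388 -0.5229] rows 10.6
```

View pics/f5.png

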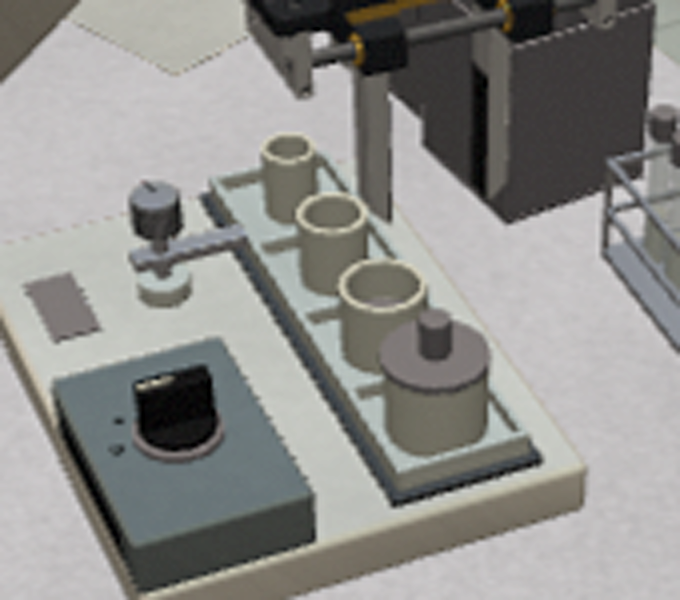

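View pics/top5.png

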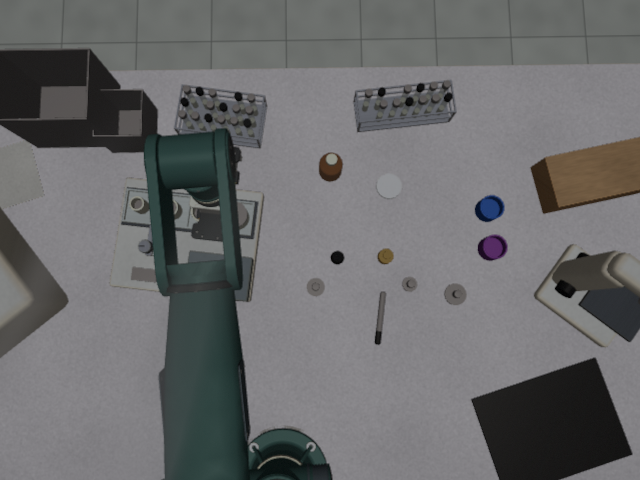

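Lid 58 sits flat on its jar. Lid 50 has been knocked: it is now at top pixel (455,294), was (454,284). I measure it again.

```bash
python3 - <<'E'
from h import *
im=cv2.imread('pics/top5.png')
x0,y0=395,265
a=im[y0:y0+50,x0:x0+80]; g=cv2.cvtColor(a,6)
cv2.imwrite('pics/k5.png',cv2.convertScaleAbs(cv2.resize(a,None,fx=8,fy=8,interpolation=2),alpha=1.4))
m=(cv2.GaussianBlur(g,(3,3),0)<112).astype('uint8')*255
for thr in (100,110,118):
    m=(g<thr).astype('uint8')
    n,l,s,c=cv2.connectedComponentsWithStats(m)
    for i in range(1,n):
        if s[i,4]>60: print(thr,s[i,4],(c[i]+[x0,y0]).round(1),s[i,:4]+[x0,y0,0,0],ray('top',c[i]+[x0,y0],.010).round(4))
E
```

```text
100 137 [408.7 283.9] [402 278  14  13] [ 0.4315 -0.3021  0.01  ]
100 340 [454.6 294.1] [444 284  22  21] [ 0.4061 -0.4096  0.01  ]
110 175 [409.  283.9] [402 277  15  15] [ 0.4317 -0.3027  0.01  ]
110 371 [454.7 294. ] [444 284  22  21] [ 0.4063 -0.4098  0.01  ]
118 191 [409.  283.9] [402 277  16  15] [ 0.4317 -0.3027  0.01  ]
118 395 [454.8 293.9] [444 283  23  22] [ 0.4066 -0.4102  0.01  ]
```

View pics/k5.png

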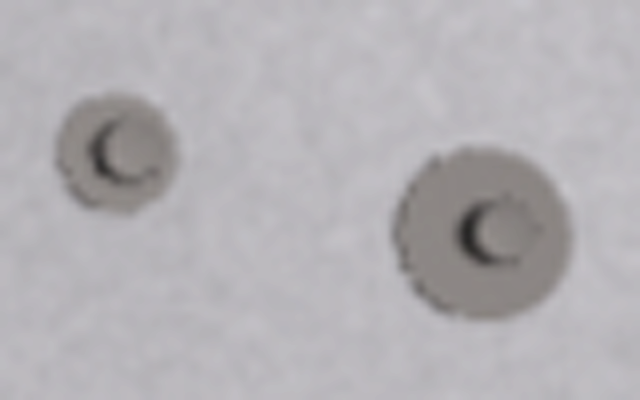

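```bash
python3 -c "
from h import *
plan(.407,-.410,.18,-.124)"
```

```text
t 54.9 pos [0.5862 0.101  0.1988] rpy [-1.573  0.006 -0.125] w 0.0498 F [-0.4  0.4  0.7]
turn [ 0.0022 -0.0007 -0.0062] rows 0.0 -> yaw -0.124 shift [-0.1146  0.0188 -0.5293] rows 10.8
```

Request:
arm_command(series=".002 0 -.006 -.006 0 -.025 .05;0 0 0 -.01 0 -.048 .05;0 0 0 -.01 0 -.048 .05;0 0 0 -.01 0 -.048 .05;0 0 0 -.01 0 -.048 .05;0 0 0 -.01 0 -.048 .05;0 0 0 -.01 0 -.048 .05;0 0 0 -.01 0 -.048 .05;0 0 0 -.01 0 -.048 .05;0 0 0 -.01 0 -.047 .05;0 0 0 -.005 0 -.03 .05;0 0 0 0 0 -.01 .05")

```text
time: 56.05
tool_pos: [0.4116, -0.3865, 0.1733]
ee_rot: [-1.557, 0.037, -0.118]
wrist_force: [0.6, -0.1, 0.1]
width: 0.05
```

```bash
python3 -c "
from h import *
plan(.407,-.410,.1,-.124)"
```

```text
t 56.0 pos [ 0.4116 -0.3865  0.1733] rpy [-1.557  0.037 -0.118] w 0.05 F [ 0.6 -0.1  0.1]
turn [-0.0132  0.0062 -0.037 ] rows 0.3 -> yaw -0.124 shift [-0.0016  0.0733 -0.0238] rows 1.5
```

Request:
arm_command(series="-.013 .006 -.037 -.0016 0 -.015 .05;0 0 0 0 0 0 .05;0 0 0 0 .02 0 .05;0 0 0 0 .03 0 .05;0 0 0 0 .02 0 .05;0 0 0 0 0 0 .05;0 0 0 0 0 0 .05")

```text
time: 56.75
tool_pos: [0.41, -0.3927, 0.0954]
ee_rot: [-1.558, 0.007, -0.119]
wrist_force: [0.5, -0.0, 0.2]
width: 0.0503
```

```bash
python3 -c "
from h import *
plan(.407,-.410,.05,-.124)"
```

```text
t 56.8 pos [ 0.41   -0.3927  0.0954] rpy [-1.558  0.007 -0.119] w 0.0503 F [ 0.5 -0.   0.2]
turn [-0.0131  0.0046 -0.0068] rows 0.1 -> yaw -0.124 shift [-0.0009  0.0454 -0.0176] rows 1.0
```

Request:
arm_command(series="-.013 .005 -.007 -.001 0 -.0176 .05;0 0 0 0 0 0 .05;0 0 0 0 0 0 .05;0 0 0 0 .015 0 .05;0 0 0 0 .01 0 .05;0 0 0 0 0 0 .05;0 0 0 0 0 0 .05")

```text
time: 57.45
tool_pos: [0.4089, -0.4124, 0.0723]
ee_rot: [-1.576, -0.006, -0.124]
wrist_force: [-0.2, -0.7, -0.7]
width: 0.05
```

```bash
python3 -c "
from h import *
plan(.407,-.410,.0145,-.124)"
```

```text
t 57.5 pos [ 0.4089 -0.4124  0.0723] rpy [-1.576 -0.006 -0.124] w 0.05 F [-0.2 -0.7 -0.7]
turn [0.0051 0.0004 0.0055] rows 0.1 -> yaw -0.124 shift [-0.0022  0.0578  0.0021] rows 1.2
```

Request:
arm_command(series=".005 0 .0055 -.0022 0 .002 .05;0 0 0 0 .015 0 .05;0 0 0 0 .02 0 .05;0 0 0 0 .01 0 .05;0 0 0 0 .004 0 .05;0 0 0 0 0 0 .05;0 0 0 0 0 0 .05")

```text
time: 58.15
tool_pos: [0.4069, -0.4097, 0.0198]
ee_rot: [-1.57, 0.0, -0.123]
wrist_force: [0.7, 0.9, -0.1]
width: 0.0501
```

```bash
python3 -c "
from h import *
plan(.407,-.410,.0145,-.124)"
```

```text
t 58.1 pos [ 0.4069 -0.4097  0.0198] rpy [-1.57   0.    -0.123] w 0.0501 F [ 0.7  0.9 -0.1]
turn [-0.0005  0.0005 -0.0004] rows 0.0 -> yaw -0.124 shift [ 0.0002  0.0053 -0.0003] rows 0.1
```

Request:
arm_command(series="0 0 0 0 .004 0 .05;0 0 0 0 0 0 .03;0 0 0 0 0 0 .01;0 0 0 0 0 0 .01;0 0 0 0 0 0 .01;0 0 0 0 0 0 .01")

```text
time: 58.75
tool_pos: [0.4081, -0.4112, 0.0182]
ee_rot: [-1.574, -0.003, -0.123]
wrist_force: [0.4, 0.6, -0.8]
width: 0.0172
```

Request:
arm_command(series="0 0 0 0 0 0 .045;0 0 0 0 0 0 .045;0 .14 0 0 0 0 .045;0 .14 0 0 0 0 .045;0 .14 0 0 0 0 .045;0 .14 0 0 0 0 .045;0 .14 0 0 0 0 .045;0 .14 0 0 0 0 .045;0 .14 0 0 0 0 .045;0 .07 0 0 0 0 .045;0 0 0 0 0 0 .045")

```text
time: 59.85
tool_pos: [0.4082, -0.4113, 0.0184]
ee_rot: [-1.569, -0.004, -1.217]
wrist_force: [0.0, -0.3, -0.5]
width: 0.0453
```

```bash
python3 -c "
from h import *
plan(.407,-.410,.0145,-1.2)"
```

```text
t 59.9 pos [ 0.4082 -0.4113  0.0184] rpy [-1.569 -0.004 -1.217] w 0.0453 F [ 0.  -0.3 -0.5]
turn [-0.0017 -0.017   0.0045] rows 0.1 -> yaw -1.2 shift [-0.0016  0.0039 -0.0007] rows 0.1
```

Request:
arm_command(series="-.0017 0 .0045 0 .004 0 .045;0 0 0 0 0 0 .03;0 0 0 0 0 0 .01;0 0 0 0 0 0 .01;0 0 0 0 0 0 .01;0 0 0 0 0 0 .01;0 0 0 0 0 0 .01")

```text
time: 60.55
tool_pos: [0.4082, -0.4112, 0.0139]
ee_rot: [-1.571, 0.001, -1.212]
wrist_force: [0.3, 0.0, -0.7]
width: 0.0172
```

Request:
arm_command(series="0 0 0 0 -.01 0 .01;0 -.05 0 0 -.02 0 .01;0 -.13 0 0 -.02 0 .01;0 -.13 0 0 -.02 0 .01;0 -.13 0 0 -.02 0 .01;0 -.13 0 0 -.02 0 .01;0 -.13 0 0 -.02 0 .01;0 -.13 0 0 -.02 0 .01;0 -.13 0 0 -.015 0 .01;0 -.08 0 0 -.01 0 .01;0 0 0 0 0 0 .01")

```text
time: 61.65
tool_pos: [0.4081, -0.4109, 0.2034]
ee_rot: [-1.573, -0.003, -0.129]
wrist_force: [-0.4, -0.7, -0.3]
width: 0.0172
```

```bash
python3 -c "
from h import *
plan(.5976,.1743,.19,-.124)"
```

```text
t 61.6 pos [ 0.4081 -0.4109  0.2034] rpy [-1.573 -0.003 -0.129] w 0.0172 F [-0.4 -0.7 -0.3]
turn [ 0.0024 -0.0047  0.0029] rows 0.0 -> yaw -0.124 shift [0.1157 0.0134 0.6041] rows 12.3
```

Request:
arm_command(series=".002 -.005 .003 .005 0 .03 .01;0 0 0 .01 0 .048 .01;0 0 0 .01 0 .048 .01;0 0 0 .01 0 .048 .01;0 0 0 .01 0 .048 .01;0 0 0 .01 0 .048 .01;0 0 0 .01 0 .048 .01;0 0 0 .01 0 .048 .01;0 0 0 .01 0 .048 .01;0 0 0 .01 0 .048 .01;0 0 0 .01 0 .04 .01;0 0 0 .005 0 .03 .01")

```text
time: 62.85
tool_pos: [0.591, 0.1116, 0.1985]
ee_rot: [-1.573, 0.004, -0.159]
wrist_force: [0.3, -0.9, -0.3]
width: 0.0172
```

```bash
python3 -c "
from h import *
plan(.5976,.1743,.19,-.124)"
```

```text
t 62.9 pos [0.591  0.1116 0.1985] rpy [-1.573  0.004 -0.159] w 0.0172 F [ 0.3 -0.9 -0.3]
turn [ 0.0018 -0.0351 -0.0039] rows 0.2 -> yaw -0.124 shift [-0.0012  0.0085  0.063 ] rows 1.3
```

Request:
arm_command(series=".002 -.035 -.004 -.001 0 .022 .01;0 0 0 0 0 .02 .01;0 0 0 0 0 .01 .01;0 0 0 0 0 0 .01;0 0 0 0 .01 0 .01;0 0 0 0 .025 0 .01;0 0 0 0 .01 0 .01;0 0 0 0 0 0 .01")

```text
time: 63.65
tool_pos: [0.5958, 0.1663, 0.1478]
ee_rot: [-1.573, 0.005, -0.128]
wrist_force: [-0.5, -0.1, -0.4]
width: 0.0174
```

```bash
python3 -c "
from h import *
plan(.5976,.1743,.13,-.124)"
```

```text
t 63.6 pos [0.5958 0.1663 0.1478] rpy [-1.573  0.005 -0.128] w 0.0174 F [-0.5 -0.1 -0.4]
turn [ 0.0024 -0.0042 -0.0047] rows 0.0 -> yaw -0.124 shift [0.0008 0.0178 0.0082] rows 0.4
```

Request:
arm_command(series=".002 -.004 -.005 .001 0 .0082 .01;0 0 0 0 0 0 .01;0 0 0 0 0 0 .01;0 0 0 0 .008 0 .01;0 0 0 0 0 0 .01;0 0 0 0 0 0 .01")

```text
time: 64.25
tool_pos: [0.5997, 0.1738, 0.1424]
ee_rot: [-1.57, -0.006, -0.126]
wrist_force: [0.4, 0.2, -1.1]
width: 0.0176
```

```bash
python3 -c "
from h import *
plan(.5976,.1743,.12,-.124)"
```

```text
t 64.2 pos [0.5997 0.1738 0.1424] rpy [-1.57  -0.006 -0.126] w 0.0176 F [ 0.4  0.2 -1.1]
turn [-0.0011 -0.0022  0.0056] rows 0.0 -> yaw -0.124 shift [-0.0021  0.0224  0.0002] rows 0.5
```

Request:
arm_command(series="-.001 -.002 .0056 -.002 .002 0 .01;0 0 0 0 .01 0 .01;0 0 0 0 .008 0 .01;0 0 0 0 0 0 .01;0 0 0 0 0 0 .01")

```text
time: 64.75
tool_pos: [0.5971, 0.174, 0.12]
ee_rot: [-1.571, 0.002, -0.124]
wrist_force: [-0.0, -0.2, 0.7]
width: 0.0172
```

```bash
python3 -c "
from h import *
plan(.5976,.1743,.110,-.124)"
```

```text
t 64.8 pos [0.5971 0.174  0.12  ] rpy [-1.571  0.002 -0.124] w 0.0172 F [-0.  -0.2  0.7]
turn [ 0.0004 -0.     -0.0017] rows 0.0 -> yaw -0.124 shift [0.0005 0.01   0.0004] rows 0.2
```

Request:
arm_command(series="0 0 -.002 .0005 .002 .0004 .01;0 0 0 0 .003 0 .01;0 0 0 0 .003 0 .01;0 0 0 0 .002 0 .01;0 0 0 0 .001 0 .01;0 0 0 0 0 0 .01")

```text
time: 65.35
tool_pos: [0.5983, 0.1745, 0.1101]
ee_rot: [-1.57, -0.003, -0.124]
wrist_force: [0.5, 0.2, -0.2]
width: 0.0172
```

Request:
arm_command(series="0 0 0 0 .001 0 .01;0 0 0 0 0 0 .045;0 0 0 0 0 0 .045;0 0 0 0 0 0 .045;0 0 0 0 -.01 0 .045;0 0 0 0 -.03 0 .045;0 0 0 0 -.04 0 .05;0 0 0 0 -.01 0 .05;0 0 0 0 0 0 .05")

```text
time: 66.25
tool_pos: [0.5974, 0.1743, 0.201]
ee_rot: [-1.571, 0.0, -0.124]
wrist_force: [-0.4, -0.3, -0.2]
width: 0.0499
```

```bash
python3 -c "
from h import *
im=robot.snapshot('side')[90:240,190:360]; cv2.imwrite('pics/f6.png',cv2.convertScaleAbs(cv2.resize(im,None,fx=4,fy=4,interpolation=2),alpha=1.3))
plan(.4317,-.3027,.18,-.124)"
```

```text
t 66.3 pos [0.5973 0.1743 0.2007] rpy [-1.572  0.    -0.124] w 0.0501 F [ 1.   0.3 -0.1]
turn [ 0.0007 -0.0001 -0.0004] rows 0.0 -> yaw -0.124 shift [-0.1053  0.0207 -0.4938] rows 10.1
```

View pics/f6.png

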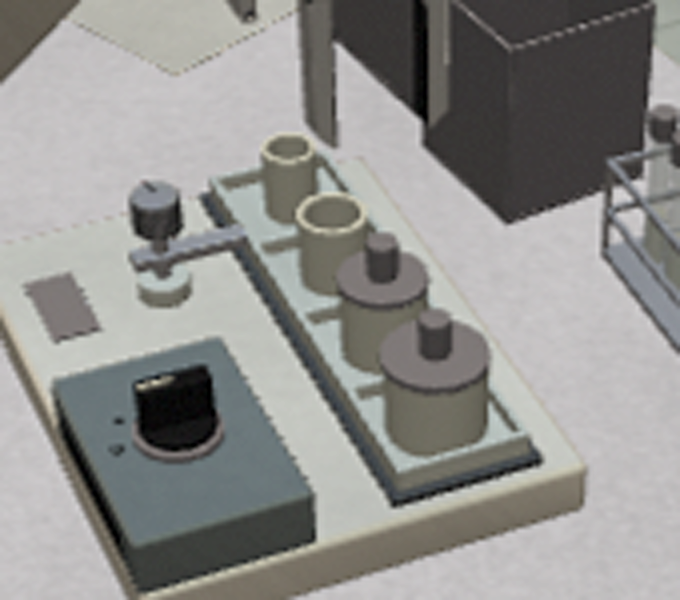

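Lid 50 is on its jar. Next is lid 34 at (409,284).

Request:
arm_command(series="0 0 0 -.006 0 -.025 .05;0 0 0 -.01 0 -.048 .05;0 0 0 -.01 0 -.048 .05;0 0 0 -.01 0 -.048 .05;0 0 0 -.01 0 -.048 .05;0 0 0 -.01 0 -.048 .05;0 0 0 -.01 0 -.048 .05;0 0 0 -.01 0 -.048 .05;0 0 0 -.01 0 -.045 .05;0 0 0 -.005 0 -.035 .05;0 0 0 0 0 -.02 .05;0 0 0 0 0 0 .05")

```text
time: 67.5
tool_pos: [0.436, -0.2806, 0.1737]
ee_rot: [-1.564, 0.038, -0.12]
wrist_force: [-0.0, -0.8, -0.6]
width: 0.0497
```

```bash
python3 -c "
from h import *
plan(.4317,-.3027,.1,-.124)"
```

```text
t 67.5 pos [ 0.436  -0.2806  0.1737] rpy [-1.564  0.038 -0.12 ] w 0.0497 F [-0.  -0.8 -0.6]
turn [-0.0069  0.004  -0.0384] rows 0.3 -> yaw -0.124 shift [-0.0015  0.0737 -0.0225] rows 1.5
```

Request:
arm_command(series="-.007 .004 -.038 -.0015 0 -.0225 .05;0 0 0 0 0 0 .05;0 0 0 0 0 0 .05;0 0 0 0 .02 0 .05;0 0 0 0 .03 0 .05;0 0 0 0 .02 0 .05;0 0 0 0 0 0 .05;0 0 0 0 0 0 .05")

```text
time: 68.3
tool_pos: [0.4323, -0.2923, 0.0955]
ee_rot: [-1.56, 0.008, -0.116]
wrist_force: [0.6, -0.5, 0.7]
width: 0.05
```

```bash
python3 -c "
from h import *
plan(.4317,-.3027,.05,-.124)"
```

```text
t 68.3 pos [ 0.4323 -0.2923  0.0955] rpy [-1.56   0.008 -0.116] w 0.05 F [ 0.6 -0.5  0.7]
turn [-0.0109  0.0079 -0.0079] rows 0.1 -> yaw -0.124 shift [ 0.0007  0.0455 -0.0104] rows 0.9
```

Request:
arm_command(series="-.011 .008 -.008 .0007 0 -.0104 .05;0 0 0 0 0 0 .05;0 0 0 0 0 0 .05;0 0 0 0 .02 0 .05;0 0 0 0 .01 0 .05;0 0 0 0 0 0 .05;0 0 0 0 0 0 .05")

```text
time: 69.0
tool_pos: [0.4357, -0.3058, 0.0715]
ee_rot: [-1.578, -0.011, -0.124]
wrist_force: [-0.5, 0.1, 1.3]
width: 0.0502
```

```bash
python3 -c "
from h import *
plan(.4317,-.3027,.0145,-.124)"
```

```text
t 69.0 pos [ 0.4357 -0.3058  0.0715] rpy [-1.578 -0.011 -0.124] w 0.0502 F [-0.5  0.1  1.3]
turn [0.0073 0.     0.0107] rows 0.1 -> yaw -0.124 shift [-0.0043  0.057   0.0026] rows 1.1
```

Request:
arm_command(series=".007 0 .0107 -.0043 0 .0026 .05;0 0 0 0 .015 0 .05;0 0 0 0 .02 0 .05;0 0 0 0 .012 0 .05;0 0 0 0 .005 0 .05;0 0 0 0 0 0 .05;0 0 0 0 0 0 .05")

```text
time: 69.7
tool_pos: [0.4323, -0.3034, 0.018]
ee_rot: [-1.572, -0.002, -0.124]
wrist_force: [0.1, -0.2, -1.1]
width: 0.0505
```

```bash
python3 -c "
from h import *
plan(.4317,-.3027,.0145,-.124)"
```

```text
t 69.7 pos [ 0.4323 -0.3034  0.018 ] rpy [-1.572 -0.002 -0.124] w 0.0505 F [ 0.1 -0.2 -1.1]
turn [ 0.0016 -0.0001  0.0019] rows 0.0 -> yaw -0.124 shift [-0.0007  0.0035  0.0006] rows 0.1
```

Request:
arm_command(series="0 0 0 0 .003 0 .05;0 0 0 0 0 0 .03;0 0 0 0 0 0 .01;0 0 0 0 0 0 .01;0 0 0 0 0 0 .01;0 0 0 0 0 0 .01")

```text
time: 70.3
tool_pos: [0.4338, -0.3046, 0.0172]
ee_rot: [-1.575, -0.006, -0.124]
wrist_force: [0.2, 0.4, -1.0]
width: 0.0174
```

Request:
arm_command(series="0 0 0 0 0 0 .045;0 0 0 0 0 0 .045;0 .14 0 0 0 0 .045;0 .14 0 0 0 0 .045;0 .14 0 0 0 0 .045;0 .14 0 0 0 0 .045;0 .14 0 0 0 0 .045;0 .14 0 0 0 0 .045;0 .14 0 0 0 0 .045;0 .07 0 0 0 0 .045;0 0 0 0 0 0 .045")

```text
time: 71.4
tool_pos: [0.4341, -0.3047, 0.0174]
ee_rot: [-1.567, -0.007, -1.218]
wrist_force: [-0.7, 0.9, -0.1]
width: 0.0446
```

```bash
python3 -c "
from h import *
plan(.4317,-.3027,.0145,-1.2)"
```

```text
t 71.4 pos [ 0.4341 -0.3047  0.0174] rpy [-1.567 -0.007 -1.218] w 0.0446 F [-0.7  0.9 -0.1]
turn [-0.0038 -0.0177  0.0069] rows 0.1 -> yaw -1.2 shift [-0.0027  0.0029 -0.0015] rows 0.1
```

Request:
arm_command(series="-.004 0 .007 0 .003 0 .045;0 0 0 0 0 0 .03;0 0 0 0 0 0 .01;0 0 0 0 0 0 .01;0 0 0 0 0 0 .01;0 0 0 0 0 0 .01;0 0 0 0 0 0 .01")

```text
time: 72.1
tool_pos: [0.4341, -0.3046, 0.014]
ee_rot: [-1.571, 0.001, -1.213]
wrist_force: [-0.4, -0.5, -0.6]
width: 0.0172
```

Request:
arm_command(series="0 0 0 0 -.01 0 .01;0 -.05 0 0 -.02 0 .01;0 -.13 0 0 -.02 0 .01;0 -.13 0 0 -.02 0 .01;0 -.13 0 0 -.02 0 .01;0 -.13 0 0 -.02 0 .01;0 -.13 0 0 -.02 0 .01;0 -.13 0 0 -.02 0 .01;0 -.13 0 0 -.015 0 .01;0 -.08 0 0 -.01 0 .01;0 0 0 0 0 0 .01")

```text
time: 73.2
tool_pos: [0.4339, -0.3043, 0.2033]
ee_rot: [-1.573, -0.003, -0.129]
wrist_force: [-0.0, -0.1, -0.3]
width: 0.0172
```

```bash
python3 -c "
from h import *
plan(.6168,.3206,.19,-.124)"
```

```text
t 73.2 pos [ 0.4339 -0.3043  0.2033] rpy [-1.573 -0.003 -0.129] w 0.0172 F [-0.  -0.1 -0.3]
turn [ 0.0018 -0.0054  0.0029] rows 0.0 -> yaw -0.124 shift [0.1042 0.0133 0.6427] rows 13.0
```

Request:
arm_command(series=".002 -.005 .003 .005 0 .03 .01;0 0 0 .009 0 .048 .01;0 0 0 .009 0 .048 .01;0 0 0 .009 0 .048 .01;0 0 0 .009 0 .048 .01;0 0 0 .009 0 .048 .01;0 0 0 .009 0 .048 .01;0 0 0 .009 0 .048 .01;0 0 0 .009 0 .048 .01;0 0 0 .009 0 .048 .01;0 0 0 .009 0 .048 .01;0 0 0 .005 0 .048 .01")

```text
time: 74.4
tool_pos: [0.6123, 0.2437, 0.1983]
ee_rot: [-1.575, 0.003, -0.163]
wrist_force: [1.3, -0.5, 0.3]
width: 0.0173
```

```bash
python3 -c "
from h import *
plan(.6168,.3206,.19,-.124)"
```

```text
t 74.4 pos [0.6123 0.2437 0.1983] rpy [-1.575  0.003 -0.163] w 0.0173 F [ 1.3 -0.5  0.3]
turn [ 0.0044 -0.0389 -0.0035] rows 0.3 -> yaw -0.124 shift [-0.005   0.0083  0.0769] rows 1.6
```

Request:
arm_command(series=".004 -.039 -.004 -.003 0 .03 .01;0 0 0 -.002 0 .03 .01;0 0 0 0 0 .008 .01;0 0 0 0 0 0 .01;0 0 0 0 .01 0 .01;0 0 0 0 .025 0 .01;0 0 0 0 .01 0 .01;0 0 0 0 0 0 .01")

```text
time: 75.2
tool_pos: [0.6152, 0.3156, 0.1454]
ee_rot: [-1.576, 0.006, -0.128]
wrist_force: [0.1, -0.4, -0.1]
width: 0.0177
```

```bash
python3 -c "
from h import *
plan(.6168,.3206,.13,-.124)"
```

```text
t 75.2 pos [0.6152 0.3156 0.1454] rpy [-1.576  0.006 -0.128] w 0.0177 F [ 0.1 -0.4 -0.1]
turn [ 0.0048 -0.0042 -0.0059] rows 0.1 -> yaw -0.124 shift [0.0009 0.0154 0.0052] rows 0.3
```

Request:
arm_command(series=".005 -.004 -.006 .001 0 .005 .01;0 0 0 0 0 0 .01;0 0 0 0 0 0 .01;0 0 0 0 .008 0 .01;0 0 0 0 0 0 .01;0 0 0 0 0 0 .01")

```text
time: 75.8
tool_pos: [0.6189, 0.3193, 0.1408]
ee_rot: [-1.568, -0.006, -0.127]
wrist_force: [0.4, -0.4, -0.4]
width: 0.0171
```

```bash
python3 -c "
from h import *
plan(.6168,.3206,.12,-.124)"
```

```text
t 75.8 pos [0.6189 0.3193 0.1408] rpy [-1.568 -0.006 -0.127] w 0.0171 F [ 0.4 -0.4 -0.4]
turn [-0.0032 -0.0029  0.0057] rows 0.0 -> yaw -0.124 shift [-0.0022  0.0208  0.0011] rows 0.4
```

Request:
arm_command(series="-.003 -.003 .006 -.002 .002 .001 .01;0 0 0 0 .01 0 .01;0 0 0 0 .007 0 .01;0 0 0 0 0 0 .01;0 0 0 0 0 0 .01")

```text
time: 76.3
tool_pos: [0.6165, 0.3208, 0.1193]
ee_rot: [-1.571, 0.002, -0.123]
wrist_force: [0.3, -0.0, -0.4]
width: 0.0171
```

```bash
python3 -c "
from h import *
plan(.6168,.3206,.110,-.124)"
```

```text
t 76.3 pos [0.6165 0.3208 0.1193] rpy [-1.571  0.002 -0.123] w 0.0171 F [ 0.3 -0.  -0.4]
turn [ 0.0007  0.0008 -0.0019] rows 0.0 -> yaw -0.124 shift [ 0.0004  0.0093 -0.0002] rows 0.2
```

Request:
arm_command(series="0 0 -.002 .0003 .002 0 .01;0 0 0 0 .003 0 .01;0 0 0 0 .003 0 .01;0 0 0 0 .002 0 .01;0 0 0 0 .001 0 .01;0 0 0 0 0 0 .01")

```text
time: 76.9
tool_pos: [0.6174, 0.321, 0.1102]
ee_rot: [-1.57, -0.003, -0.123]
wrist_force: [0.2, 0.2, -0.2]
width: 0.0175
```

Request:
arm_command(series="0 0 0 0 .001 0 .01;0 0 0 0 0 0 .045;0 0 0 0 0 0 .045;0 0 0 0 0 0 .045;0 0 0 0 -.01 0 .045;0 0 0 0 -.03 0 .045;0 0 0 0 -.04 0 .05;0 0 0 0 -.01 0 .05;0 0 0 0 0 0 .05")

```text
time: 77.8
tool_pos: [0.6165, 0.3206, 0.1998]
ee_rot: [-1.572, 0.001, -0.123]
wrist_force: [-0.2, -0.2, -0.0]
width: 0.0496
```

```bash
python3 -c "
from h import *
im=robot.snapshot('side')[90:240,190:360]; cv2.imwrite('pics/f7.png',cv2.convertScaleAbs(cv2.resize(im,None,fx=4,fy=4,interpolation=2),alpha=1.3))
im=robot.snapshot('top'); cv2.imwrite('pics/top7.png',im)
spot('top','lid_42_knob',2)
plan(.4292,-.0806,.18,-.124)"
```

```text
top lid_42_knob 0.49 [ 0.428 -0.082  0.011] [316. 287.]
t 78.0 pos [0.6154 0.3201 0.1967] rpy [-1.575  0.005 -0.123] w 0.0499 F [-0.5  0.7  0.2]
turn [ 0.0039  0.0007 -0.0053] rows 0.0 -> yaw -0.124 shift [-0.1352  0.0167 -0.4207] rows 8.8
```

View pics/f7.png

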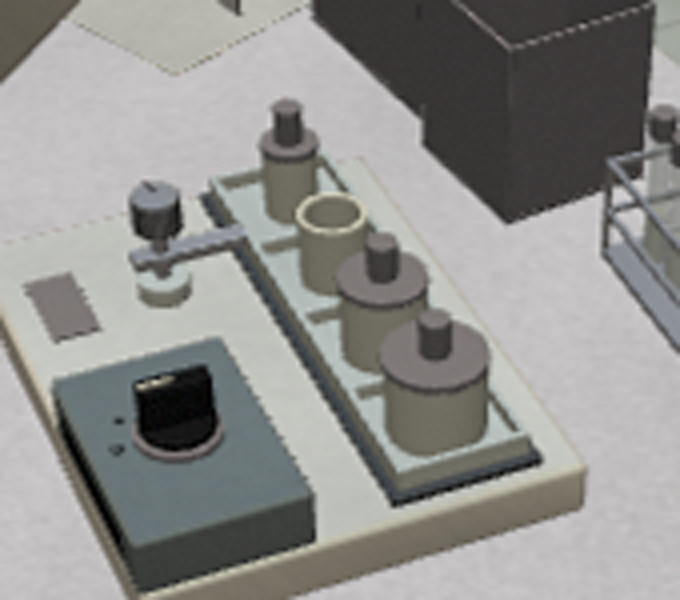

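View pics/top7.png

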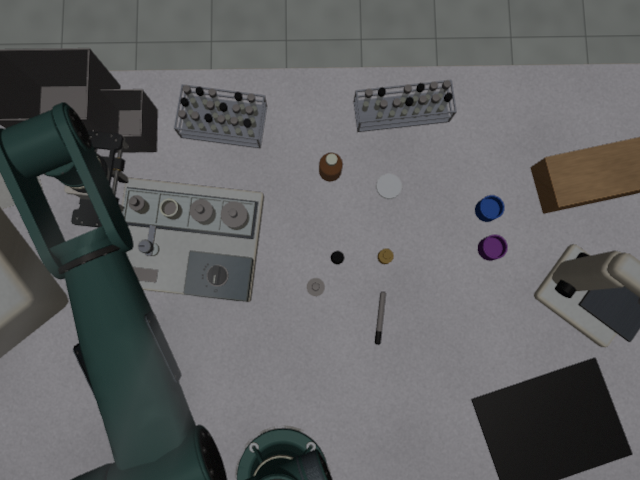

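Three jars are closed. The last lid is lid 42 at (316,287).

Request:
arm_command(series=".004 0 -.005 -.007 0 -.03 .05;0 0 0 -.015 0 -.047 .05;0 0 0 -.015 0 -.047 .05;0 0 0 -.015 0 -.047 .05;0 0 0 -.015 0 -.047 .05;0 0 0 -.015 0 -.047 .05;0 0 0 -.015 0 -.047 .05;0 0 0 -.013 0 -.044 .05;0 0 0 -.01 0 -.033 .05;0 0 0 -.005 0 -.02 .05;0 0 0 0 0 0 .05;0 0 0 0 0 0 .05")

```text
time: 79.15
tool_pos: [0.4243, -0.0771, 0.1698]
ee_rot: [-1.578, 0.046, -0.122]
wrist_force: [-0.1, 0.5, 0.1]
width: 0.0497
```

```bash
python3 -c "
from h import *
plan(.4295,-.0806,.1,-.124)"
```

```text
t 79.2 pos [ 0.4243 -0.0771  0.1698] rpy [-1.578  0.046 -0.122] w 0.0497 F [-0.1  0.5  0.1]
turn [ 0.0076  0.0024 -0.0463] rows 0.3 -> yaw -0.124 shift [ 0.0056  0.0698 -0.0028] rows 1.4
```

Request:
arm_command(series=".0076 .002 -.046 .0056 0 -.003 .05;0 0 0 0 0 0 .05;0 0 0 0 0 0 .05;0 0 0 0 .02 0 .05;0 0 0 0 .03 0 .05;0 0 0 0 .02 0 .05;0 0 0 0 0 0 .05;0 0 0 0 0 0 .05")

```text
time: 79.95
tool_pos: [0.4308, -0.0737, 0.0948]
ee_rot: [-1.567, 0.007, -0.113]
wrist_force: [0.7, -1.0, 0.4]
width: 0.0504
```

```bash
python3 -c "
from h import *
plan(.4295,-.0806,.05,-.124)"
```

```text
t 80.0 pos [ 0.4308 -0.0737  0.0948] rpy [-1.567  0.007 -0.113] w 0.0504 F [ 0.7 -1.   0.4]
turn [-0.0035  0.011  -0.0068] rows 0.1 -> yaw -0.124 shift [-0.0004  0.0448 -0.007 ] rows 0.9
```

Request:
arm_command(series="-.0035 .011 -.007 -.0004 0 -.0065 .05;0 0 0 0 0 0 .05;0 0 0 0 0 0 .05;0 0 0 0 .02 0 .05;0 0 0 0 .01 0 .05;0 0 0 0 0 0 .05;0 0 0 0 0 0 .05")

```text
time: 80.65
tool_pos: [0.4341, -0.0818, 0.0705]
ee_rot: [-1.573, -0.012, -0.125]
wrist_force: [0.4, -0.4, -0.0]
width: 0.0497
```

```bash
python3 -c "
from h import *
plan(.4295,-.0806,.0145,-.124)"
```

```text
t 80.7 pos [ 0.4341 -0.0818  0.0705] rpy [-1.573 -0.012 -0.125] w 0.0497 F [ 0.4 -0.4 -0. ]
turn [ 0.0024 -0.0006  0.0119] rows 0.1 -> yaw -0.124 shift [-0.0047  0.056   0.0006] rows 1.1
```

Request:
arm_command(series=".0024 0 .012 -.0047 0 .0006 .05;0 0 0 0 .015 0 .05;0 0 0 0 .02 0 .05;0 0 0 0 .012 0 .05;0 0 0 0 .005 0 .05;0 0 0 0 0 0 .05;0 0 0 0 0 0 .05")

```text
time: 81.35
tool_pos: [0.4322, -0.0815, 0.0218]
ee_rot: [-1.572, -0.006, -0.125]
wrist_force: [-0.6, -0.5, 0.7]
width: 0.0499
```

```bash
python3 -c "
from h import *
plan(.4295,-.0806,.0145,-.124)"
```

```text
t 81.3 pos [ 0.4322 -0.0815  0.0218] rpy [-1.572 -0.006 -0.125] w 0.0499 F [-0.6 -0.5  0.7]
turn [ 0.0011 -0.0007  0.006 ] rows 0.0 -> yaw -0.124 shift [-0.0028  0.0073  0.0006] rows 0.2
```

Request:
arm_command(series=".001 0 .006 -.0028 .004 .0006 .05;0 0 0 0 .003 0 .05;0 0 0 0 0 0 .03;0 0 0 0 0 0 .01;0 0 0 0 0 0 .01;0 0 0 0 0 0 .01;0 0 0 0 0 0 .01")

```text
time: 82.05
tool_pos: [0.4308, -0.081, 0.0164]
ee_rot: [-1.572, -0.003, -0.125]
wrist_force: [0.0, 0.1, -0.1]
width: 0.0172
```

Request:
arm_command(series="0 0 0 0 0 0 .045;0 0 0 0 0 0 .045;0 .14 0 0 0 0 .045;0 .14 0 0 0 0 .045;0 .14 0 0 0 0 .045;0 .14 0 0 0 0 .045;0 .14 0 0 0 0 .045;0 .14 0 0 0 0 .045;0 .14 0 0 0 0 .045;0 .07 0 0 0 0 .045;0 0 0 0 0 0 .045")

```text
time: 83.15
tool_pos: [0.4314, -0.0811, 0.0168]
ee_rot: [-1.567, -0.003, -1.218]
wrist_force: [0.1, 0.5, 0.2]
width: 0.045
```

```bash
python3 -c "
from h import *
plan(.4295,-.0806,.0145,-1.2)"
```

```text
t 83.2 pos [ 0.4314 -0.0811  0.0168] rpy [-1.567 -0.003 -1.218] w 0.045 F [0.1 0.5 0.2]
turn [-0.0036 -0.0183  0.0029] rows 0.1 -> yaw -1.2 shift [-0.0012  0.0023 -0.0016] rows 0.1
```

Request:
arm_command(series="-.0036 0 .003 0 .0025 -.0005 .045;0 0 0 0 0 0 .03;0 0 0 0 0 0 .01;0 0 0 0 0 0 .01;0 0 0 0 0 0 .01;0 0 0 0 0 0 .01;0 0 0 0 0 0 .01")

```text
time: 83.85
tool_pos: [0.4309, -0.0813, 0.014]
ee_rot: [-1.571, 0.0, -1.214]
wrist_force: [-0.3, 0.2, -0.8]
width: 0.0175
```

Request:
arm_command(series="0 0 0 0 -.01 0 .01;0 -.05 0 0 -.02 0 .01;0 -.13 0 0 -.02 0 .01;0 -.13 0 0 -.02 0 .01;0 -.13 0 0 -.02 0 .01;0 -.13 0 0 -.02 0 .01;0 -.13 0 0 -.02 0 .01;0 -.13 0 0 -.02 0 .01;0 -.13 0 0 -.015 0 .01;0 -.08 0 0 -.01 0 .01;0 0 0 0 0 0 .01")

```text
time: 84.95
tool_pos: [0.4303, -0.081, 0.2031]
ee_rot: [-1.571, -0.004, -0.13]
wrist_force: [-0.2, -1.1, 0.3]
width: 0.0171
```

```bash
python3 -c "
from h import *
plan(.6064,.2478,.19,-.124)"
```

```text
t 85.0 pos [ 0.4303 -0.081   0.2031] rpy [-1.571 -0.004 -0.13 ] w 0.0171 F [-0.2 -1.1  0.3]
turn [ 0.0004 -0.006   0.0038] rows 0.0 -> yaw -0.124 shift [0.134  0.0131 0.3481] rows 7.5
```

Request:
arm_command(series="0 -.006 .004 .01 0 .025 .01;0 0 0 .018 0 .045 .01;0 0 0 .018 0 .045 .01;0 0 0 .018 0 .045 .01;0 0 0 .018 0 .045 .01;0 0 0 .018 0 .045 .01;0 0 0 .016 0 .04 .01;0 0 0 .01 0 .03 .01;0 0 0 .005 0 .02 .01;0 0 0 0 0 0 .01;0 0 0 0 0 0 .01")

```text
time: 86.05
tool_pos: [0.6095, 0.2496, 0.196]
ee_rot: [-1.579, 0.006, -0.149]
wrist_force: [0.5, -0.3, -0.5]
width: 0.0171
```

```bash
python3 -c "
from h import *
plan(.6064,.2478,.15,-.124)"
```

```text
t 86.0 pos [0.6095 0.2496 0.196 ] rpy [-1.579  0.006 -0.149] w 0.0171 F [ 0.5 -0.3 -0.5]
turn [ 0.0076 -0.0254 -0.0062] rows 0.2 -> yaw -0.124 shift [-0.0028  0.046  -0.0022] rows 0.9
```

Request:
arm_command(series=".0076 -.025 -.006 -.0028 0 -.002 .01;0 0 0 0 0 0 .01;0 0 0 0 0 0 .01;0 0 0 0 .02 0 .01;0 0 0 0 .02 0 .01;0 0 0 0 .01 0 .01;0 0 0 0 0 0 .01;0 0 0 0 0 0 .01")

```text
time: 86.85
tool_pos: [0.6059, 0.2409, 0.1492]
ee_rot: [-1.569, -0.006, -0.132]
wrist_force: [0.6, -0.2, -1.0]
width: 0.0173
```

```bash
python3 -c "
from h import *
plan(.6064,.2478,.13,-.124)"
```

```text
t 86.8 pos [0.6059 0.2409 0.1492] rpy [-1.569 -0.006 -0.132] w 0.0173 F [ 0.6 -0.2 -1. ]
turn [-0.0014 -0.0083  0.0057] rows 0.1 -> yaw -0.124 shift [-0.0003  0.0192  0.0069] rows 0.4
```

Request:
arm_command(series="-.0014 -.008 .006 0 0 .007 .01;0 0 0 0 0 0 .01;0 0 0 0 0 0 .01;0 0 0 0 .008 0 .01;0 0 0 0 0 0 .01;0 0 0 0 0 0 .01")

```text
time: 87.45
tool_pos: [0.6086, 0.2493, 0.1444]
ee_rot: [-1.568, -0.005, -0.123]
wrist_force: [0.4, 0.5, -0.7]
width: 0.0173
```

```bash
python3 -c "
from h import *
plan(.6064,.2478,.12,-.124)"
```

```text
t 87.5 pos [0.6086 0.2493 0.1444] rpy [-1.568 -0.005 -0.123] w 0.0173 F [ 0.4  0.5 -0.7]
turn [-0.0025  0.0007  0.0048] rows 0.0 -> yaw -0.124 shift [-0.002   0.0244 -0.0018] rows 0.5
```

Request:
arm_command(series="-.0025 0 .005 -.002 .002 -.0018 .01;0 0 0 0 .01 0 .01;0 0 0 0 .01 0 .01;0 0 0 0 0 0 .01;0 0 0 0 0 0 .01")

```text
time: 87.95
tool_pos: [0.6055, 0.2472, 0.1192]
ee_rot: [-1.572, 0.003, -0.124]
wrist_force: [0.4, 0.0, 0.6]
width: 0.0171
```

```bash
python3 -c "
from h import *
plan(.6064,.2478,.110,-.124)"
```

```text
t 88.0 pos [0.6055 0.2472 0.1192] rpy [-1.572  0.003 -0.124] w 0.0171 F [0.4 0.  0.6]
turn [ 0.0012  0.0005 -0.0026] rows 0.0 -> yaw -0.124 shift [0.0008 0.0092 0.0007] rows 0.2
```

Request:
arm_command(series=".001 0 -.0026 .0006 .001 .0007 .01;0 0 0 0 .003 0 .01;0 0 0 0 .003 0 .01;0 0 0 0 .003 0 .01;0 0 0 0 .001 0 .01;0 0 0 0 0 0 .01")

```text
time: 88.55
tool_pos: [0.6071, 0.2482, 0.1102]
ee_rot: [-1.569, -0.003, -0.123]
wrist_force: [0.3, -1.1, -1.1]
width: 0.017
```

Request:
arm_command(series="0 0 0 0 .001 0 .01;0 0 0 0 0 0 .045;0 0 0 0 0 0 .045;0 0 0 0 0 0 .045;0 0 0 0 -.01 0 .045;0 0 0 0 -.03 0 .045;0 0 0 0 -.04 0 .05;0 0 0 0 -.01 0 .05;0 0 0 0 0 0 .05")

```text
time: 89.45
tool_pos: [0.6061, 0.2479, 0.2003]
ee_rot: [-1.571, 0.0, -0.124]
wrist_force: [-0.1, -0.3, -1.0]
width: 0.0498
```

```bash
python3 -c "
from h import *
im=robot.snapshot('side')[90:240,190:360]; cv2.imwrite('pics/f8.png',cv2.convertScaleAbs(cv2.resize(im,None,fx=4,fy=4,interpolation=2),alpha=1.3))
spot('side','screw_grip',2);spot('side','dial_grip',2)
plan(.5175,.293,.18,-.124)"
```

```text
side screw_grip 0.56 [0.517 0.291 0.111] [229. 141.]
side dial_grip 0.92 [0.45  0.133 0.1  ] [234. 193.]
t 89.6 pos [0.6049 0.2475 0.1972] rpy [-1.573  0.005 -0.124] w 0.05 F [ 0.2 -0.2 -0.9]
turn [ 0.0024  0.0005 -0.0049] rows 0.0 -> yaw -0.124 shift [-0.0924  0.0172  0.0344] rows 2.0
```

View pics/f8.png

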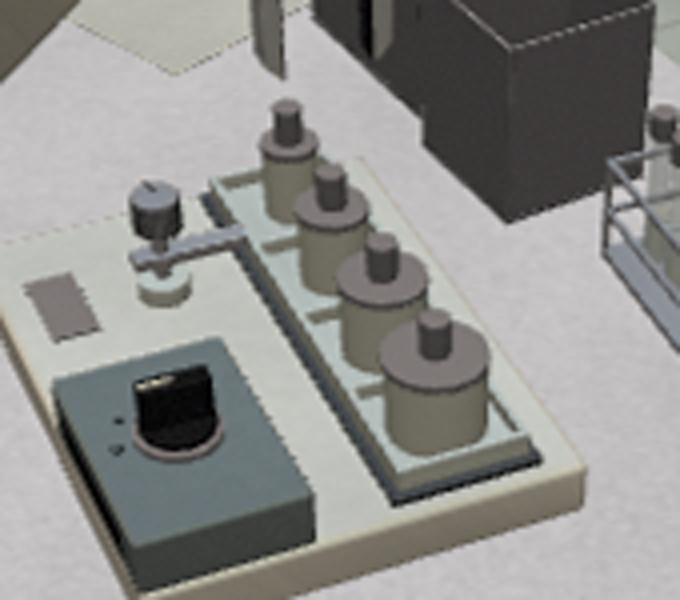

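All four jars are closed with their lids flat. Next the thumbscrew: I start at a large yaw so that one grip covers the whole turn.

Request:
arm_command(series=".002 0 -.005 -.03 0 .012 .055;0 0 0 -.035 0 .013 .055;0 0 0 -.02 0 .008 .055;0 -.1 0 0 0 0 .055;0 -.14 0 0 0 0 .055;0 -.14 0 0 0 0 .055;0 -.14 0 0 0 0 .055;0 -.14 0 0 0 0 .055;0 -.14 0 0 0 0 .055;0 -.14 0 0 0 0 .055;0 -.14 0 0 0 0 .055;0 -.14 0 0 0 0 .055")

```text
time: 90.8
tool_pos: [0.5088, 0.287, 0.1655]
ee_rot: [-1.536, 0.038, 1.147]
wrist_force: [-0.2, 0.3, 0.6]
width: 0.0548
```

Request:
arm_command(series="0 -.14 0 0 0 0 .055;0 -.14 0 0 0 0 .055;0 -.14 0 0 0 0 .055;0 -.14 0 0 0 0 .055;0 -.14 0 0 0 0 .055;0 -.14 0 0 0 0 .055;0 -.14 0 0 0 0 .055;0 -.14 0 0 0 0 .055;0 -.14 0 0 0 0 .055;0 -.1 0 0 0 0 .055;0 0 0 0 0 0 .055")

```text
time: 91.9
tool_pos: [0.4958, 0.2812, 0.1369]
ee_rot: [-1.487, -0.055, 2.563]
wrist_force: [0.0, -0.6, 0.8]
width: 0.055
```

```bash
python3 -c "
from h import *
plan(.518,.2940,.15,2.45); print(robot.get_obs()['joint_positions'],robot.get_obs()['wrist_torque'])"
```

```text
t 91.9 pos [0.4958 0.2812 0.1369] rpy [-1.487 -0.055  2.563] w 0.055 F [ 0.  -0.6  0.8]
turn [-0.0873  0.1152  0.0504] rows 1.0 -> yaw 2.45 shift [-0.009  -0.0131 -0.024 ] rows 0.6
[ 4.16302641e-01  2.32016782e-01  1.34507905e+00  2.87357132e-04
  1.66519197e+00 -2.14898953e+00] [0.10662182 0.02047544 0.00205994]
```

Request:
arm_command(series="-.087 .1 .05 -.009 -.02 -.024 .055;0 0 0 0 0 0 .055;0 0 0 0 0 0 .055")

```text
time: 92.2
tool_pos: [0.5156, 0.2959, 0.1485]
ee_rot: [-1.562, -0.005, 2.459]
wrist_force: [-0.0, -0.7, -0.7]
width: 0.0551
```

```bash
python3 -c "
from h import *
plan(.518,.2940,.13,2.45)"
```

```text
t 92.2 pos [0.5156 0.2959 0.1485] rpy [-1.562 -0.005  2.459] w 0.0551 F [-0.  -0.7 -0.7]
turn [-0.0088  0.0085  0.0051] rows 0.1 -> yaw 2.45 shift [-0.003   0.0185 -0.0001] rows 0.4
```

Request:
arm_command(series="-.009 .0085 .005 -.003 0 0 .055;0 0 0 0 0 0 .055;0 0 0 0 .01 0 .055;0 0 0 0 .01 0 .055;0 0 0 0 0 0 .055;0 0 0 0 0 0 .055")

```text
time: 92.8
tool_pos: [0.5155, 0.2918, 0.1222]
ee_rot: [-1.562, -0.004, 2.45]
wrist_force: [-0.4, -0.1, 0.5]
width: 0.055
```

```bash
python3 -c "
from h import *
plan(.518,.2940,.091,2.45)
im=robot.snapshot('side')[90:210,190:310]; cv2.imwrite('pics/s1.png',cv2.convertScaleAbs(cv2.resize(im,None,fx=5,fy=5,interpolation=2),alpha=1.3))"
```

```text
t 92.8 pos [0.5155 0.2918 0.1222] rpy [-1.562 -0.004  2.45 ] w 0.055 F [-0.4 -0.1  0.5]
turn [-0.0089 -0.      0.0042] rows 0.1 -> yaw 2.45 shift [-0.0005  0.0312 -0.0033] rows 0.6
```

View pics/s1.png

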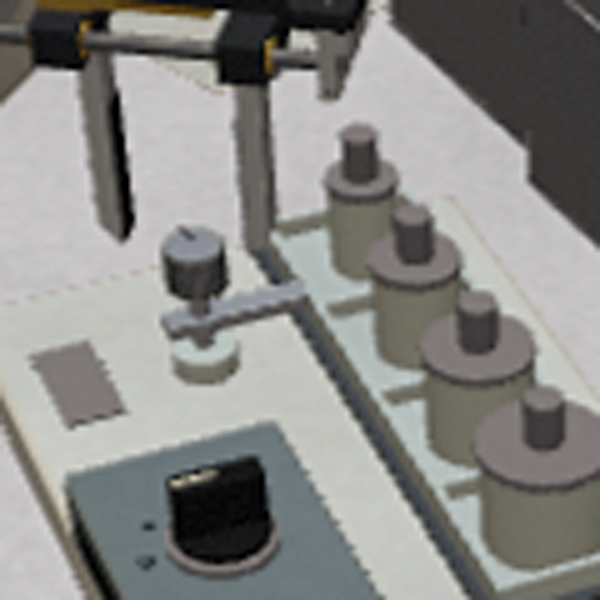

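Request:
arm_command(series="-.009 0 .004 0 0 -.0033 .055;0 0 0 0 .01 0 .055;0 0 0 0 .012 0 .055;0 0 0 0 .006 0 .055;0 0 0 0 0 0 .055;0 0 0 0 0 0 .055")

```text
time: 93.45
tool_pos: [0.5176, 0.2947, 0.0914]
ee_rot: [-1.571, -0.0, 2.45]
wrist_force: [0.6, -0.3, -0.5]
width: 0.0549
```

```bash
python3 -c "
from h import *
plan(.518,.2940,.091,2.45);print(robot.get_obs()['wrist_torque'])"
```

```text
t 93.5 pos [0.5176 0.2947 0.0914] rpy [-1.571 -0.     2.45 ] w 0.0549 F [ 0.6 -0.3 -0.5]
turn [0.0005 0.0003 0.0001] rows 0.0 -> yaw 2.45 shift [-0.0008  0.0004  0.0003] rows 0.0
[0.03760988 0.04444773 0.02307744]
```

Close on the screw head.

Request:
arm_command(series="0 0 0 0 0 0 .04;0 0 0 0 0 0 .02;0 0 0 0 0 0 .02;0 0 0 0 0 0 .02;0 0 0 0 0 0 .02;0 0 0 0 0 0 .02")

```text
time: 94.05
tool_pos: [0.5172, 0.2956, 0.0922]
ee_rot: [-1.572, -0.001, 2.451]
wrist_force: [0.1, 0.1, -0.2]
width: 0.0272
```

```bash
python3 -c "
from h import *
plan(.518,.2940,.091,2.45);print(robot.get_obs()['wrist_torque'])"
```

```text
t 94.0 pos [0.5172 0.2956 0.0922] rpy [-1.572e+00 -1.000e-03  2.451e+00] w 0.0272 F [ 0.1  0.1 -0.2]
turn [0.0017 0.001  0.0015] rows 0.0 -> yaw 2.45 shift [-0.0016  0.0012  0.0007] rows 0.0
[0.12501367 0.08194989 0.03866229]
```

Request:
arm_command(series="0 .1 0 0 0 0 .02;0 .12 0 0 0 0 .02;0 .12 0 0 0 0 .02;0 .12 0 0 0 0 .02;0 .12 0 0 0 0 .02;0 .12 0 0 0 0 .02;0 .12 0 0 0 0 .02;0 .12 0 0 0 0 .02;0 .1 0 0 0 0 .02;0 0 0 0 0 0 .02")

```text
time: 95.05
tool_pos: [0.5167, 0.2972, 0.0923]
ee_rot: [-1.57, -0.004, 1.371]
wrist_force: [-1.3, 0.5, -0.6]
width: 0.0274
```

```bash
python3 -c "
from h import *
o=robot.get_obs();plan(.5172,.2956,.092,o['ee_rot'][2]);print(o['wrist_torque'])"
```

```text
t 95.0 pos [0.5167 0.2972 0.0923] rpy [-1.57  -0.004  1.371] w 0.0274 F [-1.3  0.5 -0.6]
turn [-0.0011  0.      0.0042] rows 0.0 -> yaw 1.371 shift [-0.0015  0.0003 -0.0008] rows 0.0
[-0.05630805  0.07958113 -0.08166287]
```

Request:
arm_command(series="0 .1 0 0 0 0 .02;0 .12 0 0 0 0 .02;0 .12 0 0 0 0 .02;0 .12 0 0 0 0 .02;0 .12 0 0 0 0 .02;0 .12 0 0 0 0 .02;0 .1 0 0 0 0 .02;0 .07 0 0 0 0 .02;0 .05 0 0 0 0 .02")

```text
time: 95.95
tool_pos: [0.5176, 0.2983, 0.0923]
ee_rot: [-1.566, -0.004, 0.437]
wrist_force: [-0.5, 0.8, -1.2]
width: 0.0272
```

```bash
python3 -c "
from h import *
o=robot.get_obs();plan(.5172,.2956,.092,o['ee_rot'][2]);print(o['wrist_torque'],o['joint_torque'])"
```

```text
t 96.0 pos [0.5176 0.2983 0.0923] rpy [-1.566 -0.004  0.437] w 0.0272 F [-0.5  0.8 -1.2]
turn [-0.0047  0.      0.0044] rows 0.0 -> yaw 0.437 shift [-0.0015  0.0003 -0.0023] rows 0.1
[-0.0067403   0.12068716  0.05619226] [ -0.48447663 -39.53167677 -29.35996771  -0.07963268  -0.04411931
  -0.27070927]
```

Request:
arm_command(series="0 .06 0 0 0 0 .02;0 .06 0 0 0 0 .02;0 .06 0 0 0 0 .02;0 .06 0 0 0 0 .02")

```text
time: 96.35
tool_pos: [0.518, 0.2985, 0.0922]
ee_rot: [-1.565, -0.004, 0.197]
wrist_force: [-0.3, 0.1, 0.9]
width: 0.027
```

```bash
cat > tq.py <<'E'
from h import *
o=robot.get_obs(); print("yaw",round(o['ee_rot'][2],3),"turned",round(2.451-o['ee_rot'][2],3),"tq",np.round(o['wrist_torque'],3),"jt",np.round(o['joint_torque'][[0,5]],3),"pos",o['tool_pos'].round(4),"F",np.round(o['wrist_force'],1), o['ee_rot'].round(3)) 
E
python3 tq.py
```

```text
yaw 0.197 turned 2.254 tq [-0.032  0.124  0.039] jt [-0.438 -0.427] pos [0.518  0.2985 0.0922] F [-0.3  0.1  0.9] [-1.565 -0.004  0.197]
```

Request:
arm_command(series="0 .05 0 0 0 -.002 .02;0 .05 0 0 0 0 .02;0 .05 0 0 0 0 .02")

```text
time: 96.65
tool_pos: [0.5182, 0.2985, 0.0923]
ee_rot: [-1.561, -0.003, 0.05]
wrist_force: [-0.0, 0.7, -0.7]
width: 0.0273
```

```bash
python3 tq.py
```

```text
yaw 0.05 turned 2.401 tq [-0.137  0.121  0.031] jt [-0.246 -0.343] pos [0.5182 0.2985 0.0923] F [-0.   0.7 -0.7] [-1.561 -0.003  0.05 ]
```

Request:
arm_command(series="-.008 .06 .003 0 0 0 .02;0 .06 0 0 0 0 .02;0 .06 0 0 0 0 .02")

```text
time: 96.95
tool_pos: [0.5185, 0.2981, 0.0922]
ee_rot: [-1.57, -0.0, -0.128]
wrist_force: [-0.9, -0.8, 0.5]
width: 0.0275
```

```bash
python3 tq.py
```

```text
yaw -0.128 turned 2.579 tq [-0.24   0.142  0.679] jt [0.302 0.19 ] pos [0.5185 0.2981 0.0922] F [-0.9 -0.8  0.5] [-1.57  -0.    -0.128]
```

Request:
arm_command(series="0 .06 0 0 0 0 .02;0 .06 0 0 0 0 .02")

```text
time: 97.15
tool_pos: [0.5182, 0.2964, 0.0923]
ee_rot: [-1.574, -0.0, -0.246]
wrist_force: [-0.7, -2.6, 0.0]
width: 0.0275
```

```bash
python3 tq.py
```

```text
yaw -0.246 turned 2.697 tq [-0.341  0.268  0.521] jt [-0.109  0.037] pos [0.5182 0.2964 0.0923] F [-0.7 -2.6  0. ] [-1.574 -0.    -0.246]
```

Request:
arm_command(series="0 -.03 0 0 0 0 .02")

```text
time: 97.25
tool_pos: [0.5182, 0.2963, 0.0923]
ee_rot: [-1.574, -0.0, -0.213]
wrist_force: [-0.0, 2.0, -0.7]
width: 0.0275
```

```bash
python3 tq.py
```

```text
yaw -0.213 turned 2.664 tq [ 0.186  0.137 -0.037] jt [-0.669  0.47 ] pos [0.5182 0.2963 0.0923] F [-0.   2.  -0.7] [-1.574 -0.    -0.213]
```

Request:
arm_command(series="0 0 0 0 0 0 .02;0 0 0 0 0 0 .02;0 0 0 0 0 0 .02")

```text
time: 97.55
tool_pos: [0.5182, 0.2964, 0.0923]
ee_rot: [-1.574, -0.0, -0.21]
wrist_force: [-0.0, 1.5, -0.3]
width: 0.0274
```

```bash
python3 tq.py; python3 -c "
from h import *
im=robot.snapshot('side'); cv2.imwrite('pics/s2.png',cv2.convertScaleAbs(cv2.resize(im[110:200,200:300],None,fx=7,fy=6.6,interpolation=2),alpha=1.3))
im=robot.snapshot('top'); cv2.imwrite('pics/s2t.png',cv2.convertScaleAbs(cv2.resize(im[210:280,110:200],None,fx=8,fy=8,interpolation=2),alpha=1.5))"; python3 tq.py
```

```text
yaw -0.21 turned 2.661 tq [-0.04   0.15  -0.079] jt [-0.38  -0.055] pos [0.5182 0.2964 0.0923] F [-0.   1.5 -0.3] [-1.574 -0.    -0.21 ]
yaw -0.21 turned 2.661 tq [-0.034  0.203 -0.015] jt [-0.387 -0.054] pos [0.5182 0.2964 0.0923] F [-0.6  0.8 -0.9] [-1.574 -0.    -0.21 ]
```

View pics/s2.png

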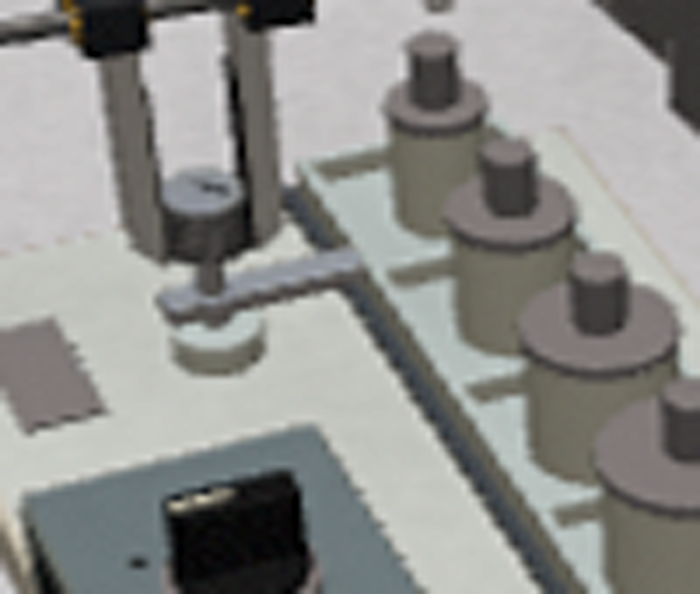

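View pics/s2t.png

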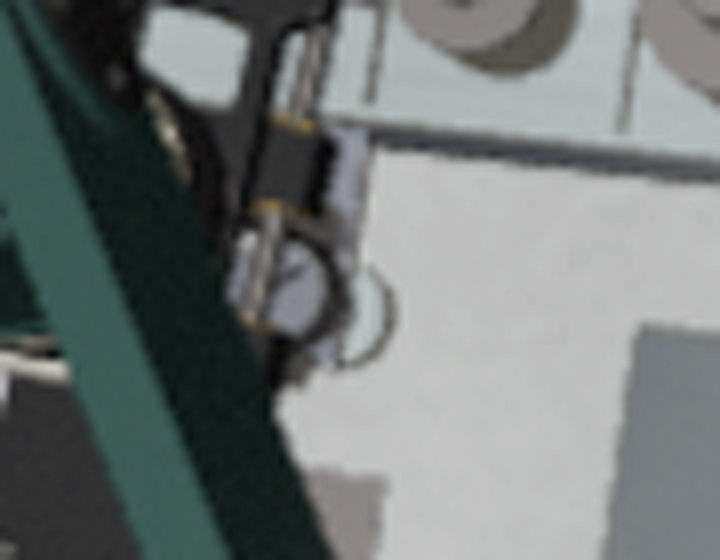

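```bash
cat >> tq.py <<'E'
import sys
if len(sys.argv)>1:
    L=[]
    for i in range(4):
        robot.snapshot('side'); L.append(robot.get_obs()['wrist_torque'][2])
    print("mean tz",np.mean(L).round(3),np.round(L,3), round(robot.get_obs()['ee_rot'][2],3))
E
python3 - <<'E'
from h import *
f=lambda u,v:(200+u/7-.5,110+v/6.6-.5)
for uv in ((192,182),(228,192),(203,190)): print(ray('side',f(*uv),.117).round(4))
g=lambda u,v:(110+u/8-.5,210+v/8-.5)
for uv in ((282,280),(306,267),(288,285)): print(ray('top',g(*uv),.117).round(4))
b=lambda u,v:(100+u/4-.5,165+v/4-.5)
for uv in ((155,324),(178,324)): print('t0',ray('top',b(*uv),.117).round(4))
E
python3 tq.py 1
```

```text
[0.5157 0.3    0.117 ]
[0.5231 0.2886 0.117 ]
[0.5167 0.2939 0.117 ]
[0.5207 0.2948 0.117 ]
[0.5242 0.2882 0.117 ]
[0.5193 0.2931 0.117 ]
t0 [0.5187 0.309  0.117 ]
t0 [0.5185 0.2964 0.117 ]
yaw -0.21 turned 2.661 tq [-0.034  0.203 -0.015] jt [-0.387 -0.054] pos [0.5182 0.2964 0.0923] F [-0.6  0.8 -0.9] [-1.574 -0.    -0.21 ]
mean tz -0.025 [-0.048 -0.033  0.029 -0.05 ] -0.21
```

Request:
arm_command(series="0 .03 0 0 0 0 .02;0 0 0 0 0 0 .02")

```text
time: 98.05
tool_pos: [0.5182, 0.2964, 0.0923]
ee_rot: [-1.574, -0.001, -0.241]
wrist_force: [-0.8, -0.4, -1.5]
width: 0.0273
```

```bash
python3 tq.py 1
```

```text
yaw -0.241 turned 2.692 tq [-0.012  0.145  0.35 ] jt [-0.735  0.515] pos [0.5182 0.2964 0.0923] F [-0.8 -0.4 -1.5] [-1.574e+00 -1.000e-03 -2.410e-01]
mean tz 0.388 [0.412 0.397 0.355 0.39 ] -0.241
```

Before 2.40 rad of turning the resistance was low, and from 2.4 to 2.7 rad it rose to about 0.39 N m static. So the screw is seated, at most about 0.3 rad past 4.0. I stop, let go and look.

Request:
arm_command(series="0 0 0 0 0 0 .05;0 0 0 0 0 0 .05;0 0 0 0 0 0 .05;0 0 0 0 -.01 0 .05;0 0 0 0 -.03 0 .05;0 0 0 0 -.04 0 .05;0 0 0 0 -.03 0 .05;0 0 0 0 0 0 .05")

```text
time: 99.05
tool_pos: [0.5185, 0.2959, 0.2079]
ee_rot: [-1.575, -0.001, -0.245]
wrist_force: [0.1, 0.5, 0.2]
width: 0.0502
```

```bash
python3 -c "
from h import *
im=robot.snapshot('side'); cv2.imwrite('pics/s3f.png',im)
a=cv2.imread('pics/side0.png')[120:180,210:265];b=im[120:180,210:265]
cv2.imwrite('pics/s3.png',cv2.convertScaleAbs(cv2.resize(cv2.hconcat([a,b]),None,fx=7,fy=7,interpolation=2),alpha=1.4))
plan(.453,.138,.19,-.124)"; python3 tq.py
```

```text
t 99.1 pos [0.5177 0.2955 0.2055] rpy [-1.577  0.002 -0.245] w 0.05 F [-0.5  0.1  0.9]
turn [ 0.006  -0.1206 -0.0019] rows 0.8 -> yaw -0.124 shift [-0.0447  0.0155 -0.1643] rows 3.4
yaw -0.245 turned 2.696 tq [-0.021  0.033  0.022] jt [-0.033  0.   ] pos [0.5177 0.2955 0.2055] F [-0.5  0.1  0.9] [-1.577  0.002 -0.245]
```

View pics/s3.png

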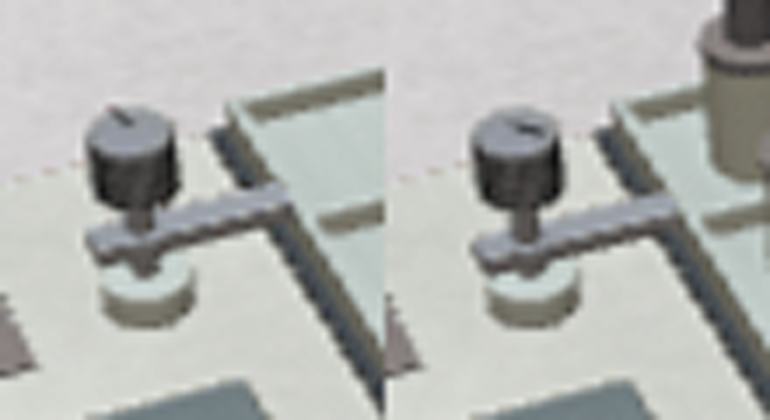

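The clamp finger has come down onto the rim, from crop row 185 to 197. Next the selector: the pointer is still at 0.

Request:
arm_command(series=".006 -.12 -.002 -.012 0 -.04 .05;0 0 0 -.012 0 -.045 .05;0 0 0 -.012 0 -.045 .05;0 0 0 -.007 0 -.025 .05;0 -.13 0 0 0 0 .05;0 -.13 0 0 0 0 .05;0 -.13 0 0 0 0 .05;0 -.13 0 0 0 0 .05;0 -.13 0 0 0 0 .05;0 -.13 0 0 0 0 .05;0 -.13 0 0 0 0 .05;0 -.13 0 0 0 0 .05")

```text
time: 100.3
tool_pos: [0.4385, 0.1406, 0.1806]
ee_rot: [-1.545, 0.03, 0.96]
wrist_force: [-0.3, 0.4, 0.2]
width: 0.0503
```

Request:
arm_command(series="0 -.13 0 0 0 0 .05;0 -.13 0 0 0 0 .05;0 -.13 0 0 0 0 .05;0 -.1 0 0 0 0 .05;0 0 0 0 0 0 .05")

```text
time: 100.8
tool_pos: [0.4332, 0.1394, 0.1704]
ee_rot: [-1.517, 0.019, 1.471]
wrist_force: [0.4, 0.2, -0.2]
width: 0.05
```

```bash
python3 -c "
from h import *
plan(.453,.138,.16,1.447)"
```

```text
t 100.8 pos [0.4332 0.1394 0.1704] rpy [-1.517  0.019  1.471] w 0.05 F [ 0.4  0.2 -0.2]
turn [-0.0534  0.0239 -0.0194] rows 0.4 -> yaw 1.447 shift [ 0.001   0.0104 -0.0198] rows 0.4
```

Request:
arm_command(series="-.053 .024 -.019 .001 0 -.02 .05;0 0 0 0 0 0 .05;0 0 0 0 0 0 .05;0 0 0 0 .015 0 .05;0 0 0 0 .015 0 .05;0 0 0 0 0 0 .05;0 0 0 0 0 0 .05")

```text
time: 101.5
tool_pos: [0.4486, 0.1381, 0.1315]
ee_rot: [-1.559, 0.004, 1.44]
wrist_force: [-0.1, 0.3, -0.2]
width: 0.0498
```

```bash
python3 -c "
from h import *
plan(.453,.138,.12,1.447)"
```

```text
t 101.5 pos [0.4486 0.1381 0.1315] rpy [-1.559  0.004  1.44 ] w 0.0498 F [-0.1  0.3 -0.2]
turn [-0.0121 -0.0071 -0.0036] rows 0.1 -> yaw 1.447 shift [ 0.0004  0.0115 -0.0044] rows 0.2
```

Request:
arm_command(series="-.012 -.007 -.004 0 0 -.0044 .05;0 0 0 0 0 0 .05;0 0 0 0 .007 0 .05;0 0 0 0 0 0 .05")

```text
time: 101.9
tool_pos: [0.4539, 0.1377, 0.125]
ee_rot: [-1.573, -0.001, 1.447]
wrist_force: [0.2, 0.5, -0.0]
width: 0.0497
```

```bash
python3 -c "
from h import *
plan(.453,.138,.0965,1.447)
im=robot.snapshot('side')[120:220,180:290]; cv2.imwrite('pics/d1.png',cv2.convertScaleAbs(cv2.resize(im,None,fx=6,fy=6,interpolation=2),alpha=1.3))"
```

```text
t 101.9 pos [0.4539 0.1377 0.125 ] rpy [-1.573e+00 -1.000e-03  1.447e+00] w 0.0497 F [ 0.2  0.5 -0. ]
turn [0.0025 0.0004 0.0013] rows 0.0 -> yaw 1.447 shift [0.0002 0.0285 0.0009] rows 0.6
```

View pics/d1.png

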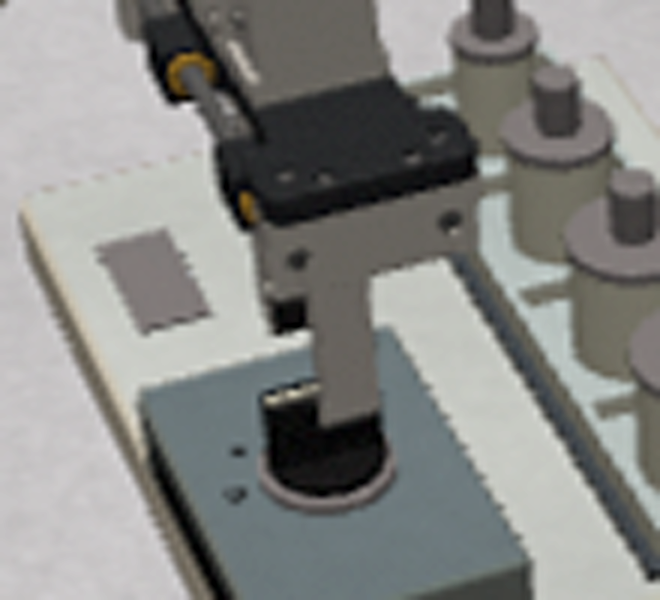

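Request:
arm_command(series=".0025 0 .001 0 .006 .0009 .05;0 0 0 0 .01 0 .05;0 0 0 0 .007 0 .05;0 0 0 0 .002 0 .05;0 0 0 0 0 0 .05;0 0 0 0 0 0 .05")

```text
time: 102.55
tool_pos: [0.453, 0.1379, 0.0979]
ee_rot: [-1.571, -0.0, 1.447]
wrist_force: [0.6, 0.1, -0.7]
width: 0.0498
```

```bash
python3 -c "
from h import *
plan(.453,.138,.0965,1.447)"
```

```text
t 102.5 pos [0.453  0.1379 0.0979] rpy [-1.571 -0.     1.447] w 0.0498 F [ 0.6  0.1 -0.7]
turn [-0.0001  0.0003  0.0003] rows 0.0 -> yaw 1.447 shift [0.0001 0.0014 0.    ] rows 0.0
```

Request:
arm_command(series="0 0 0 0 0 0 .03;0 0 0 0 0 0 .008;0 0 0 0 0 0 .008;0 0 0 0 0 0 .008;0 0 0 0 0 0 .008;0 0 0 0 0 0 .008")

```text
time: 103.15
tool_pos: [0.4539, 0.1397, 0.099]
ee_rot: [-1.573, -0.005, 1.448]
wrist_force: [0.1, -0.7, -0.5]
width: 0.0138
```

```bash
python3 tq.py
```

```text
yaw 1.448 turned 1.003 tq [-0.348 -0.026  0.006] jt [ 0.364 -0.008] pos [0.4539 0.1397 0.099 ] F [ 0.1 -0.7 -0.5] [-1.573 -0.005  1.448]
```

Request:
arm_command(series="0 .08 0 0 0 0 .008;0 .1 0 0 0 0 .008;0 .1 0 0 0 0 .008;0 .1 0 0 0 0 .008;0 .1 0 0 0 0 .008;0 .1 0 0 0 0 .008;0 .1 0 0 0 0 .008;0 .1 0 0 0 0 .008;0 .1 0 0 0 0 .008;0 .1 0 0 0 0 .008;0 .1 0 0 0 0 .008;0 .08 0 0 0 0 .008")

```text
time: 104.35
tool_pos: [0.4533, 0.1389, 0.099]
ee_rot: [-1.57, -0.001, 0.242]
wrist_force: [-0.5, 1.7, -0.5]
width: 0.0134
```

```bash
python3 tq.py
```

```text
yaw 0.242 turned 2.209 tq [ 0.113 -0.009 -0.124] jt [-0.314 -0.709] pos [0.4533 0.1389 0.099 ] F [-0.5  1.7 -0.5] [-1.57e+00 -1.00e-03  2.42e-01]
```

Request:
arm_command(series="0 .08 0 0 0 0 .008;0 .07 0 0 0 0 .008;0 .03 0 0 0 0 .008;0 0 0 0 0 0 .008")

```text
time: 104.75
tool_pos: [0.4531, 0.1389, 0.099]
ee_rot: [-1.57, -0.001, 0.053]
wrist_force: [0.3, 1.0, -1.4]
width: 0.0137
```

```bash
python3 tq.py
```

```text
yaw 0.053 turned 2.398 tq [ 0.108  0.062 -0.037] jt [-0.372  0.118] pos [0.4531 0.1389 0.099 ] F [ 0.3  1.  -1.4] [-1.57e+00 -1.00e-03  5.30e-02]
```

Request:
arm_command(series="0 0 0 0 0 0 .045;0 0 0 0 0 0 .045;0 0 0 0 0 0 .045;0 0 0 0 -.01 0 .045;0 0 0 0 -.03 0 .045;0 0 0 0 -.04 0 .045;0 0 0 0 -.04 0 .045;0 0 0 -.02 -.02 -.03 .045;0 0 0 -.02 0 -.045 .045;0 0 0 -.02 0 -.045 .045;0 0 0 -.01 0 -.03 .045;0 0 0 0 0 0 .045")

```text
time: 105.95
tool_pos: [0.39, -0.0204, 0.2523]
ee_rot: [-1.577, -0.008, 0.06]
wrist_force: [0.1, 0.6, 1.0]
width: 0.0454
```

Request:
arm_command(series="0 0 0 0 0 -.04 .045;0 0 0 0 0 -.045 .045;0 0 0 0 0 -.045 .045;0 0 0 0 0 -.03 .045;0 0 0 0 0 0 .045")

```text
time: 106.45
tool_pos: [0.4024, -0.1821, 0.2573]
ee_rot: [-1.577, -0.016, 0.067]
wrist_force: [-0.4, 0.3, -0.7]
width: 0.0451
```

```bash
python3 -c "
from h import *
t=robot.snapshot('top'); s=robot.snapshot('side')
cv2.imwrite('pics/e1.png',t);cv2.imwrite('pics/e2.png',s)
cv2.imwrite('pics/e3.png',cv2.convertScaleAbs(cv2.resize(t[175:305,105:270],None,fx=4.5,fy=4.5,interpolation=2),alpha=1.5))
cv2.imwrite('pics/e4.png',cv2.convertScaleAbs(cv2.resize(s[110:240,170:340],None,fx=4.5,fy=4.5,interpolation=2),alpha=1.3))
"; python3 tq.py
```

```text
yaw 0.07 turned 2.381 tq [-0.118  0.053  0.003] jt [-0.799 -0.02 ] pos [ 0.4023 -0.1795  0.2575] F [ 0.1 -0.1 -0.4] [-1.576 -0.017  0.07 ]
```

View pics/e3.png

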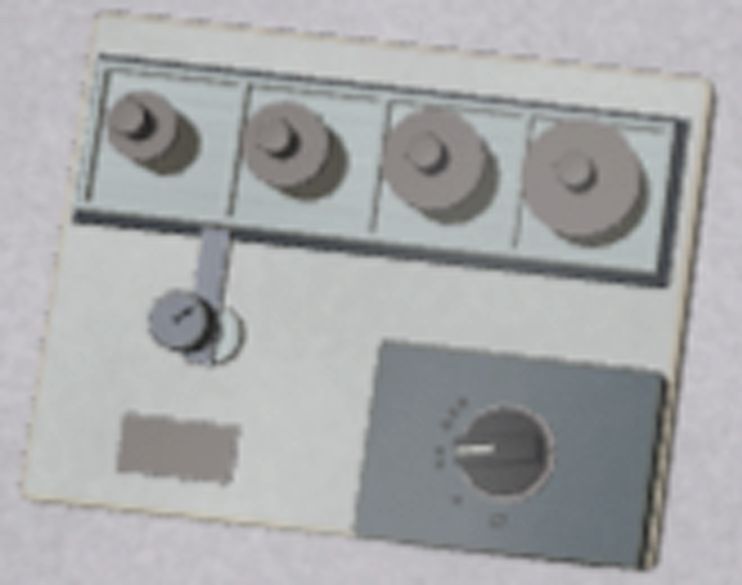

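View pics/e4.png

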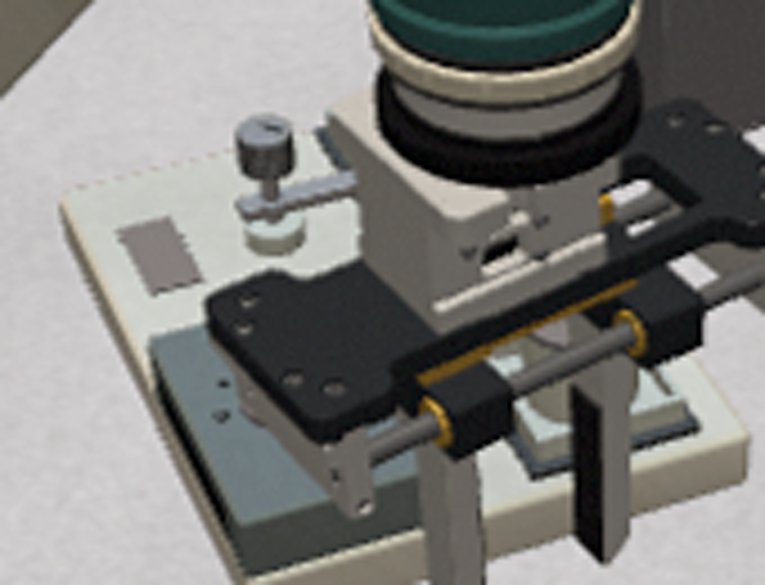

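View pics/e1.png

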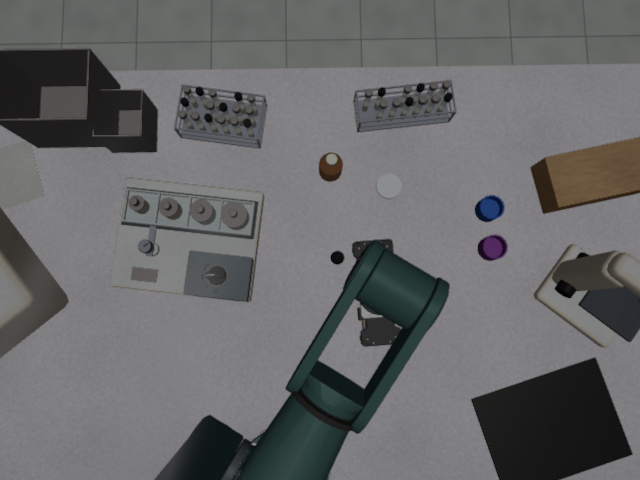

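View pics/e2.png

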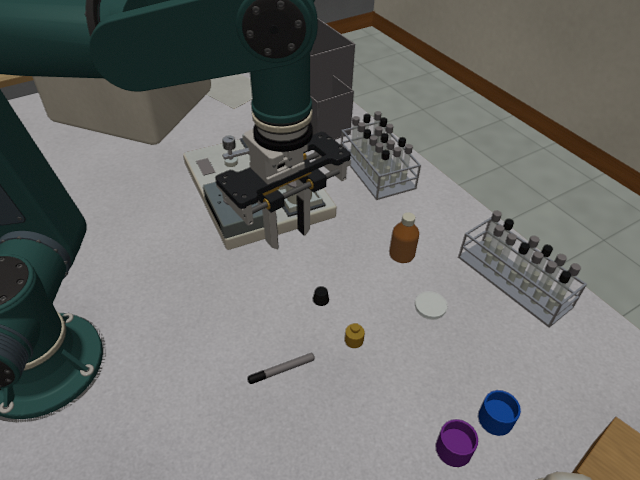

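The bystanders are where they were: stopper (321,296), weight (355,335), marker (281,368), dish (431,305), bottle (404,240), blue and purple unmoved. The robot touches nothing, so I hand in.

```bash
python3 -c "
from bench import robot
print(robot.close_job())"
```

```text
the job is handed in; nothing more can be done
None
```

The job is handed in at about 106 s of the 210 s allowed; no verdict was reported.

- **Jars and lids:** Jars 58, 50, 42 and 34 stand upright in bays 0, 1, 2 and 3. Each is closed with its own lid. All four lids went on at the expected height with almost no force, and the last top picture shows them sitting flat. Lid 50 was knocked about 2.5 cm during the run. I measured it again before picking it up.
- **Thumbscrew:** I turned it about 2.7 rad clockwise in one grip. It ran freely up to 2.4 rad; after that the static resistance rose to about 0.39 N m, and I stopped there. Afterwards the clamp finger was visibly down at the tray's rim.
    - The torque while turning read 0.5–0.7 N m for a moment. That is more than the stated 1 N m per rad would give.
    - By the angle turned, the screw went at most about 0.3 rad past 4.0, short of 4.5. I could not read the joint itself to confirm this.
- **Selector:** I turned it 1.4 rad from the ring mark. In the last top picture the pointer is at the two dots.
- **Other things:** The stopper, dish, bottle, weight, marker and the blue and purple look-alikes show at their original places. The arm was clear of everything at hand-in.

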